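# Park the captive screw and slide the shield cover open

### The job

Open the amplifier's sliding shield cover so that its board can be reached. First pull the spring-loaded captive screw up by its knurled knob until you feel its thread meet the threaded ferrule, and wind it anticlockwise (seen from above), without forcing the thread, up to its end stop so that it stays parked when let go; only then slide the cover by its handle, away from the screw's end, fully open. Leave the other things on the bench where they are.

Things in the scene. Friction and masses are not known exactly. Their poses are not given: they have to be found in the camera images.
- chassis: The amplifier: fixed open-topped metal box, 170 (x) x 280 (y) mm, dark front panel towards its own -x. Origin: centre of its underside on the bench, z up. Its white cover (162 x 280 x 3 mm, top face 99 mm above the bench) slides along the chassis's +y under two 9 mm wide guide lips on the long sides (lip tops 103 mm up). A bracket inside the -y end has the hole for the screw's nose.
- handle (a point): Middle of the black bar of the cover's handle, on the chassis's centre line, 55 mm from its centre along +y when shut; moves with the cover. Bar 12 mm wide (along chassis y), 10 mm high, 84 mm long (chassis x); this point lies 124 mm above the bench, 25 mm above the cover. Between its two posts a gap 64 mm wide. Can be pinched from above across the 12 mm.
- captive (a joint): Lift of the captive screw in m: 0 = pushed in by its spring, about 0.020 = parked. Spring and weight press it down with 6 N at 0, rising 0.25 N per mm (greased: add 0.8 N per 10 mm/s). Pulled straight up, its thread meets the ferrule's after 5 to 13 mm, depending on how the screw happens to stand, and pulling lifts it no further; the thread's start is unmarked and must be felt.
- knob (a point): Middle of the knurled steel knob, on the screw's vertical axis, on the chassis's centre line, 112 mm from its centre along -y when shut; rises and turns with the screw. Knob 28 mm diameter, 26 mm high (13 mm above and below this point). With the screw down its underside is 1 mm above the ferrule's flange.
- screw: Captive screw with knob. Origin on its axis, level with the flange's top when down; z up. Thread climbs 3.82 mm per rad anticlockwise seen from above. Pull about 4 N beyond the spring's force while turning: it catches within 2 rad, then climbs 2.2 rad to a turning stop, 20 mm up, a red band on the shank showing. Turning it takes under 0.3 N m. Let go uncaught, it springs down, keeping its angle.
- spool: Bystander: small blue spool of solder, 52 mm diameter, 42 mm high, standing. Origin: centre of its underside.
- driver: Bystander: screwdriver with red handle, 190 mm long, lying along its own x. Origin: centre of its underside.
- flux_jar: Bystander: amber jar with black lid, 47 mm diameter, 48 mm high. Origin: centre of its underside.
- module: Bystander: flat black plastic module 62 x 62 x 22 mm. Origin: centre of its underside.
- cover_slide (a joint): Slide of the cover along the chassis's +y, in m: 0 shut, 0.080 fully open (end stop). About 3 N of friction. With the screw down its nose sits 14 mm deep in the bracket's hole and the cover has only about 1.5 mm of play; the nose is clear once joint captive is above 0.015.
- cover: The white cover. Round the screw a threaded ferrule: steel flange 36 mm diameter, its top 103 mm above the bench and 4 mm above the cover; threaded barrel hidden below. Origin: centre of the cover's underside, 96 mm up. About 1 mm of axial play in the thread; a caught screw stays where it is left. Hauling up hard, or turning hard against the thread's start without pulling, forces the thread.

How it is judged:
By the outcome, as a careful person would: the job done as asked, in the order asked, and still so for the second after the job is handed in, with the robot touching nothing.
It also fails if it takes over 64 s, if anything falls off the work surface, if the arm or the gripper's body presses on something with over 40 N, if the wrist force passes 120 N, or if a joint passes its speed limit or range.

### The arm

A 7-joint arm with a two-finger parallel gripper is mounted at the origin on the work surface. World frame = base frame: x ahead of the robot, y to its left, z up, the work surface at z = 0. Lengths are in m, angles in rad, forces in N, time in s.
With the tool pointing down it reaches from about 0.425 to 0.925 m from the base axis. Payload 6.8 kg.
Tool frame: the origin (TCP) lies at the very end of the fingers, on their centre line; the grasp point (between the pads) lies 19 mm behind it; y points along the fingers, z is the direction in which the jaws open and shut, and the axes are right-handed (so a half turn about y gives the same grasp; the last joint's range is limited). The gripper opens to 85 mm and grips with 20 to 120 N. Pads are 22 mm wide; open, the fingers measure 114 mm over their backs; the gripper's body (76 mm by 85 mm) begins 54 mm behind the grasp point. The pads swing forward as they close: fully open they stand 13 mm farther back than shut.
Start: joints at [1.187, 0.477, 0.022, 1.555, -0.011, 1.109, -0.083], TCP at [0.184, -0.65, 0.207] pointing down, gripper open.
Joint ranges: [-2.96, 2.96], [-0.34, 2.1], [-1.41, 1.46], [0.24, 2.44], [-1.37, 4.51], [0.17, 1.92], [-2.96, 2.96]. Speed limits (rad/s): [2.39, 2.39, 3.14, 3.14, 3.14, 3.14, 3.14].

### API

Orientations are given as a rotation vector (axis times angle).
In Python, from bench import r gives the robot as it stands.
- The arm moves only by the tool drive_tool, never from a script. Its argument "series" is a list of rows, each a list of 7 numbers: the shift along the tool's x, y, z in mm, then the turn, a rotation vector about the tool's x, y, z in degrees, then the finger opening in mm, from 0 to 85.4. In form: [[tx, ty, tz, wx, wy, wz, grip], ...]. A call has 1 to 5 rows; each row is the pose to reach, as a shift and turn from the pose measured when the call began, along the tool's axes at that moment; what a row does not reach only later rows make up. A row lasts 1/10 s, in which the tool goes at most 50 mm and 8.59 degrees, less where a joint would pass 70% of its speed; a pose out of reach is approached as far as the arm can. A call with a gripper value outside its range is refused whole. The fingers move at their own pace and stop on an object; "squeeze" is the grip in N (left out, the last holds). Time passes only in rows, so rows that repeat a pose let the fingers close. It gives the time, the measured TCP pose, the force and the opening at its end, in the units of the state.
- r.get_obs(): the state, without advancing time (a new reading comes with each control period).
- r.grab_frame(name): name is "scene" or "top" or "wrist"; returns a dict with "frame" (420x560x3 uint8, blue, green, red), "intrinsics" (3x3 intrinsics, pixels), "rvec" (rotation vector, rad) and "tvec" (3), from world to camera coordinates, as OpenCV has them. Camera axes: x right, y down, z forward; pixel columns grow to the right and rows downward; lengths in m; the calibration is good to about 2 mm. A picture is of the moment at which its call begins. There is no depth.
- r.hand_in(): hands the job in, once; it reports no verdict.
The state is a dict: "clock": time; "joints": joint angles; "qvel": joint speeds; "tau": joint torques, N m; "tcp_pos": TCP position; "orientation": TCP orientation; "contact_force": force on the tool from outside, world axes, zero at the start; "moment": the same for the moment, N m; "grip_width": finger opening in m.
Only numpy, scipy, OpenCV 4.12 (cv2) and the standard library are available. Lean on these libraries where they do the work, as an engineer would, in place of code of your own. Each camera call takes 0.05 s, during which the arm holds its last target.

## Working session

There is one attempt and no reset: what is moved stays moved. The work goes in short steps, Python scripts to look and compute and a tool call to move; the robot and the scene stay as the last step left them, time stands still between calls to the robot, and variables do not carry over. Pictures are saved under pics/ and viewed, and the job is handed in when it is done.

Besides the shell and the picture viewer there is one more tool, called as name(argument=value, ...), one argument or row to a line, values as JSON. drive_tool: Moves the arm, as the interface text tells. Its arguments: {"type":"object","properties":{"series":{"type":"array","items":{"type":"array","items":{"type":"number"}}},"squeeze":{"type":"number"}},"required":["series"]}

```bash
mkdir -p pics; ls
python3 - <<'E'
from bench import r
import cv2,numpy as np
o=r.get_obs()
for k,v in o.items(): print(k,np.round(v,3))
for n in("scene","top","wrist"):
    f=r.grab_frame(n); cv2.imwrite(f"pics/{n}0.png",f["frame"]); print(n,np.round(f["intrinsics"],1).tolist(),np.round(f["rvec"],3),np.round(f["tvec"],3))
    np.savez(f"{n}0.npz",**f)
E
```

```text
pics
clock 0.0
joints [ 1.187  0.478  0.022  1.556 -0.011  1.109 -0.083]
qvel [-0.001  0.     0.001 -0.001 -0.002 -0.    -0.002]
tau [-0.0000e+00 -5.9645e+01  1.6080e+00 -2.8120e+01  1.2000e-02  9.0000e-03
  0.0000e+00]
tcp_pos [ 0.184 -0.649  0.206]
orientation [-0.288  2.076 -2.072]
contact_force [-0.703 -0.52  -0.15 ]
moment [-0.044 -0.015 -0.018]
grip_width 0.085
scene [[461.7, 0.0, 278.2], [0.0, 461.7, 205.3], [0.0, 0.0, 1.0]] [ 1.348  2.036 -1.024] [ 0.243 -0.245  1.358]
top [[454.9, 0.0, 279.2], [0.0, 454.9, 208.5], [0.0, 0.0, 1.0]] [ 2.213 -2.182  0.022] [-0.031  0.574  0.89 ]
wrist [[342.4, 0.0, 272.9], [0.0, 342.4, 213.8], [0.0, 0.0, 1.0]] [-2.307  1.743  0.266] [-0.673 -0.039  0.38 ]
```

View pics/scene0.png

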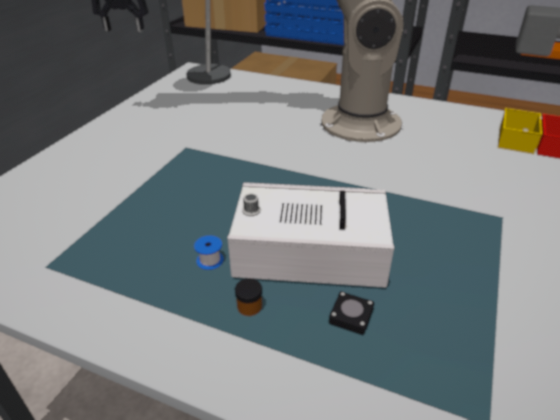

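View pics/top0.png

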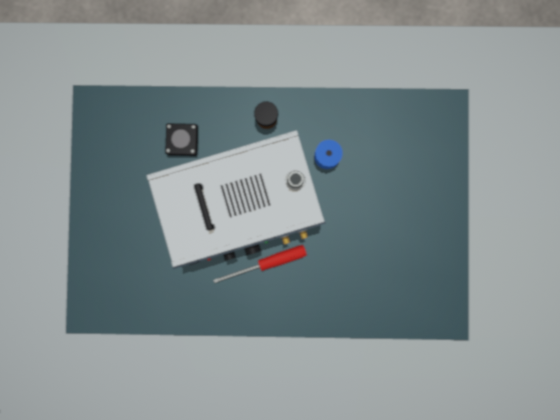

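View pics/wrist0.png

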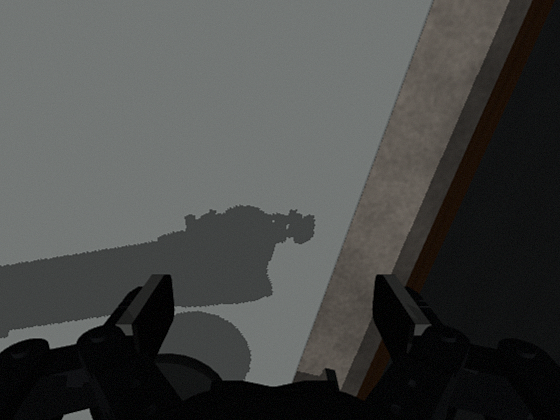

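The top view shows the knob near (295,179), the handle from (199,187) to (211,227), and the driver beside the front panel at (260,265). The spool is at (329,154), the jar at (266,115) and the module at (181,139). Next I measure them.

```bash
cat > h.py <<'E'
import numpy as np,cv2
from scipy.spatial.transform import Rotation as R
def ray(f,u,v,z):
    K=f["intrinsics"];Rm=cv2.Rodrigues(np.array(f["rvec"],float))[0];t=np.array(f["tvec"]).ravel()
    c=-Rm.T@t; d=Rm.T@np.linalg.inv(K)@np.array([u,v,1.]); return c+d*(z-c[2])/d[2]
def proj(f,p):
    q,_=cv2.projectPoints(np.array([p],float),np.array(f["rvec"],float),np.array(f["tvec"],float),f["intrinsics"],None);return q.ravel()
def rays2(f,uv,g,uw):
    A=np.zeros((3,3));b=np.zeros(3);
    for F,(u,v) in((f,uv),(g,uw)):
        Rm=cv2.Rodrigues(np.array(F["rvec"],float))[0];c=-Rm.T@np.array(F["tvec"]).ravel()
        d=Rm.T@np.linalg.inv(F["intrinsics"])@np.array([u,v,1.]);d/=np.linalg.norm(d);P=np.eye(3)-np.outer(d,d);A+=P;b+=P@c
    return np.linalg.solve(A,b)
E
python3 - <<'E'
from h import *
f=dict(np.load("top0.npz")); s=dict(np.load("scene0.npz"))
im=f["frame"]; cv2.imwrite("pics/topz.png",cv2.resize(im[120:280,140:350],None,fx=3.6,fy=3.6,interpolation=cv2.INTER_CUBIC))
cv2.imwrite("pics/scz.png",cv2.resize(s["frame"][170:290,220:400],None,fx=4.2,fy=4.2,interpolation=cv2.INTER_CUBIC))
# handle
g=im.max(2); m=np.zeros_like(g); m[175:240,190:220]=(g[175:240,190:220]<70)
cs=cv2.findContours(m,0,1)[0]
for c in cs:
    if cv2.contourArea(c)>50: print("handle",cv2.minAreaRect(c),cv2.boundingRect(c)); (u,v)=cv2.minAreaRect(c)[0]; print(ray(f,u,v,.127))
# cover outline
w=(g>150).astype(np.uint8); w[:, :]*=1; w[:90]=0;w[335:]=0;w[:,:75]=0;w[:,465:]=0
c=max(cv2.findContours(w,0,1)[0],key=cv2.contourArea); b=cv2.minAreaRect(c);print("cover",b)
for p in cv2.boxPoints(b): print(p,ray(f,*p,.101))
hsv=cv2.cvtColor(im,cv2.COLOR_BGR2HSV)
for n,lo,hi,z in(("spool",(105,150,80),(125,255,255),.042),("red",(0,180,80),(8,255,255),.015)):
    c=max(cv2.findContours(cv2.inRange(hsv,lo,hi),0,1)[0],key=cv2.contourArea);b=cv2.minAreaRect(c);print(n,b,ray(f,*b[0],z))
print("jar",ray(f,266,113,.048),"tip",ray(f,215,281,.005))
E
```

```text
handle ((203.83029174804688, 206.6009521484375), (45.8798828125, 6.417436599731445), 73.3007583618164) (195, 185, 19, 45)
[0.57201124 0.10472446 0.127     ]
cover ((234.57798767089844, 197.92660522460938), (95.78263854980469, 158.42446899414062), 73.3007583618164)
[144.94495 174.8165 ] [0.62836565 0.21605358 0.101     ]
[296.68808 129.29358] [ 0.71334568 -0.05408122  0.101     ]
[324.21103 221.03671] [ 0.55024715 -0.10493253  0.101     ]
[172.4679  266.55963] [0.46573801 0.16307669 0.101     ]
spool ((327.9000244140625, 154.20001220703125), (25.043960571289062, 29.06888198852539), 26.56505012512207) [ 0.678475   -0.11563297  0.042     ]
red ((281.9500427246094, 257.3500061035156), (10.75174331665039, 45.853023529052734), 71.56504821777344) [ 0.47865899 -0.03038589  0.015     ]
jar [0.75506852 0.00363882 0.048     ] tip [0.42923127 0.10161539 0.005     ]
```

View pics/topz.png

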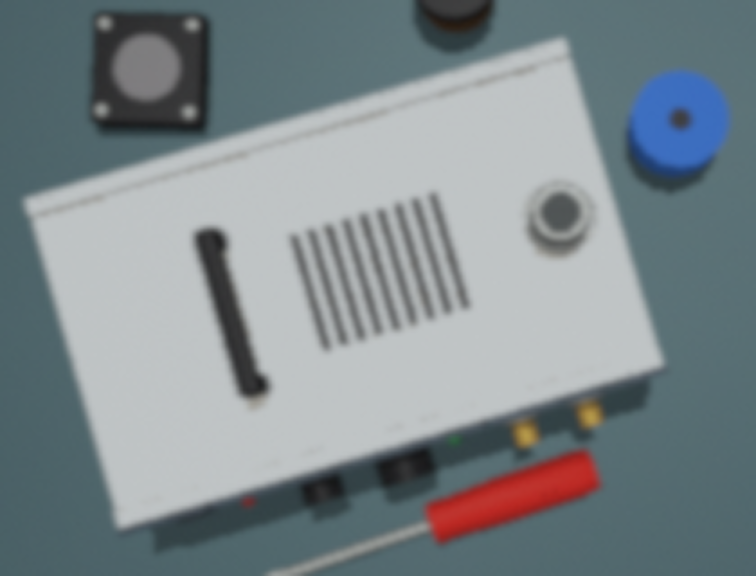

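View pics/scz.png

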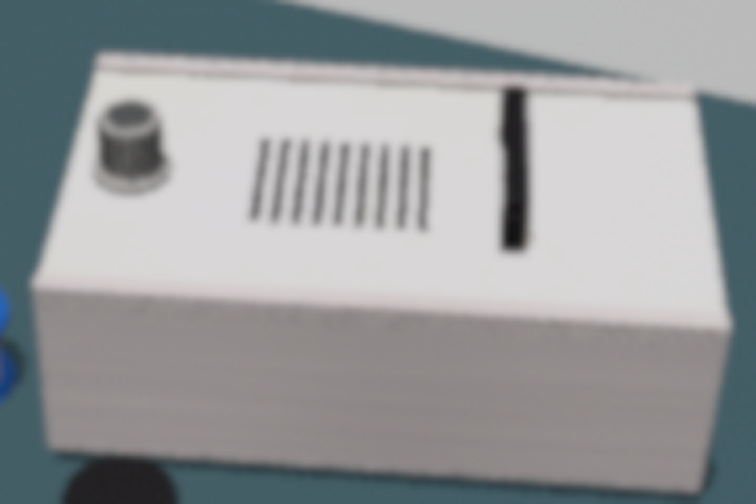

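Run:
```python
from h import *
f=dict(np.load("top0.npz")); s=dict(np.load("scene0.npz"))
k=ray(f,295.0,178.3,.130); ks=ray(s,251.1,197.5,.130); print("knob",k,ks,rays2(f,(295,178.3),s,(251.1,197.5)))
h=ray(f,203.8,206.6,.127);hs=ray(s,220+514/4.2,170+165/4.2,.127); print("handle",h,hs)
# handle bar ends
for K in (k,ks):
  for H in (h,hs): d=H-K; print(np.linalg.norm(d[:2]),np.degrees(np.arctan2(-d[0],d[1])))
o=np.load
from bench import r
b=r.get_obs(); M=R.from_rotvec(b["orientation"]).as_matrix(); print(M.round(3))
```

```text
knob [ 0.62261644 -0.05162236  0.13      ] [ 0.62492815 -0.04915814  0.13      ] [ 0.62256004 -0.05109797  0.12789868]
handle [0.57201217 0.10477681 0.127     ] [0.59123357 0.1126593  0.127     ]
0.1643821533422277 17.92942543114049
0.16725234820576418 10.81496467108122
0.162776139315825 18.970685987057813
0.16528826483000805 11.762387972079093
[[-0.962 -0.     0.272]
 [-0.272  0.001 -0.962]
 [ 0.    -1.    -0.001]]
```

drive_tool(
  series=[
    [-40, -20, -31, 0, 8, 0, 85],
    [-80, -40, -62, 0, 16, 0, 85],
    [-120, -60, -93, 0, 24, 0, 85],
    [-160, -80, -124, 0, 32, 0, 85],
    [-200, -100, -155, 0, 40, 0, 85],
  ],
  squeeze=70,
)

```text
clock: 0.65
tcp_pos: [0.3223, -0.4606, 0.2988]
orientation: [-0.429, -1.987, 1.984]
contact_force: [0.6, -0.7, 0.5]
grip_width: 0.0854
```

```bash
cat >> h.py <<'E'
def togo(r,p,yaw=None):
    "remaining shift in tool axes, mm, to world p; info"
    b=r.get_obs(); M=R.from_rotvec(b["orientation"]).as_matrix(); d=M.T@(np.array(p)-b["tcp_pos"])*1000
    print("t",round(float(b["clock"]),2),"tcp",np.round(b["tcp_pos"],4),"F",np.round(b["contact_force"],2),"Mz",np.round(b["moment"],2),"w",round(float(b["grip_width"]),4))
    print(" joints",np.round(b["joints"],3)); print(" togo",d.round(1),"toolx ang",np.degrees(np.arctan2(M[1,0],M[0,0])).round(1),"tilt",M[2].round(4))
    if yaw is not None:
        T=R.from_euler('z',yaw,degrees=True).as_matrix()@np.array([[1,0,0],[0,0,-1],[0,-1,0]]).dot(np.diag([1,1,1])); print(np.linalg.det(T)); print(" rot",np.degrees(R.from_matrix(M.T@T).as_rotvec()).round(2))
E
python3 - <<'E'
from h import *
from bench import r
togo(r,[.6235,-.051,.28],0)
E
```

```text
t 0.65 tcp [ 0.3223 -0.4606  0.2988] F [ 0.6  -0.68  0.49] Mz [-0.   -0.07  0.01] w 0.0854
 joints [ 0.795  0.216  0.066  1.716 -0.016  1.212 -1.133]
 togo [-104.9   19.2 -497.5] toolx ang 155.6 tilt [ 0.0012 -1.     -0.0012]
-1.0Traceback (most recent call last):
  File "<stdin>", line 3, in <module>
  File "h.py", line 20, in togo
    T=R.from_euler('z',yaw,degrees=True).as_matrix()@np.array([[1,0,0],[0,0,-1],[0,-1,0]]).dot(np.diag([1,1,1])); print(np.linalg.det(T)); print(" rot",np.degrees(R.from_matrix(M.T@T).as_rotvec()).round(2))
                                                                                                                                                                   ~~~~~~~~~~~~~^^^^^^^
  File "scipy/spatial/transform/_rotation.pyx", line 1143, in scipy.spatial.transform._rotation.Rotation.from_matrix
ValueError: Non-positive determinant (left-handed or null coordinate frame) in rotation matrix 0: [[-9.10452022e-01 -1.23131037e-03 -4.13612861e-01]
 [-6.14024495e-04  9.99998491e-01 -1.62535727e-03]
 [-4.13614238e-01  1.22584139e-03  9.10451404e-01]].
```

```bash
sed -i 's/\[0,0,-1\],\[0,-1,0\]\]).dot(np.diag(\[1,1,1\])); print(np.linalg.det(T));/[0,0,1],[0,-1,0]]);/' h.py
```

drive_tool(
  series=[
    [-10, 0, -48, 0, 5, 0, 85],
    [-20, 0, -96, 0, 10, 0, 85],
    [-30, 0, -144, 0, 15, 0, 85],
    [-40, 0, -192, 0, 20, 0, 85],
    [-50, 0, -240, 0, 25, 0, 85],
  ],
)

```text
clock: 1.15
tcp_pos: [0.4677, -0.261, 0.299]
orientation: [-0.788, -1.707, 1.705]
contact_force: [0.5, -1.0, -0.7]
grip_width: 0.0851
```

Run:
```python
from h import *
from bench import r
togo(r,[.6235,-.051,.27],130)
```

```text
t 1.15 tcp [ 0.4677 -0.261   0.299 ] F [ 0.45 -1.03 -0.69] Mz [-0.04 -0.06  0.02] w 0.0851
 joints [ 0.444  0.173 -0.058  1.767  0.01   1.203 -2.054]
 togo [  59.1   29.2 -254.6] toolx ang 130.4 tilt [ 1.5e-03 -1.0e+00 -5.0e-04]
 rot [0.03 0.35 0.09]
```

drive_tool(
  series=[
    [11, 6, -48, 0, 0, 0, 85],
    [22, 12, -96, 0, 0, 0, 85],
    [33, 18, -144, 0, 0, 0, 85],
    [44, 24, -192, 0, 0, 0, 85],
    [54, 29, -235, 0, 0, 0, 85],
  ],
)

```text
clock: 1.65
tcp_pos: [0.6127, -0.0651, 0.2696]
orientation: [-0.787, -1.708, 1.705]
contact_force: [0.1, -0.5, 0.0]
grip_width: 0.085
```

drive_tool(
  series=[
    [8, 10, -30, 0, 0, 0, 85],
    [8, 20, -37, 0, 0, 0, 85],
    [8, 20, -37, 0, 0, 0, 85],
  ],
)

```text
clock: 1.95
tcp_pos: [0.6349, -0.0338, 0.2473]
orientation: [-0.781, -1.707, 1.707]
contact_force: [-0.0, -0.5, -0.9]
grip_width: 0.0848
```

Run:
```python
from h import *
from bench import r
togo(r,[.6235,-.051,.25],130)
f=r.grab_frame("wrist"); np.savez("wrist1.npz",**f); cv2.imwrite("pics/wrist1.png",f["frame"])
for p in([.6226,-.0516,.13],[.572,.1048,.129]): print(proj(f,p))
```

```text
t 1.95 tcp [ 0.6349 -0.0338  0.2473] F [-0.02 -0.53 -0.85] Mz [-0.04 -0.01 -0.03] w 0.0848
 joints [ 0.097  0.391 -0.189  1.594  0.075  1.168 -2.542]
 togo [-5.6 -2.6 19.9] toolx ang 130.5 tilt [ 0.0048 -1.      0.0023]
 rot [-0.13  0.55  0.27]
[296.99773621 192.16087231]
[229.64371458 341.24685761]
```

View pics/wrist1.png

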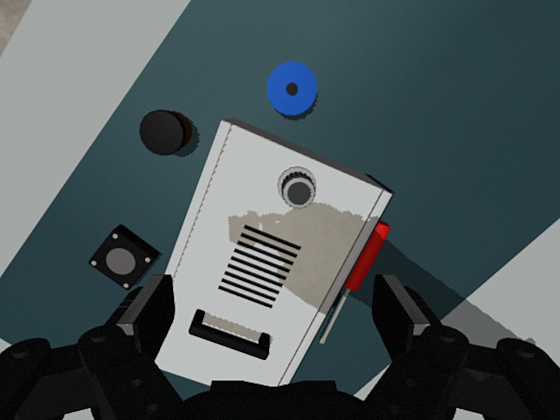

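The knob's top is at about (299,193) and the bar's middle at about (230,338). Both are within a few pixels of the positions predicted from the top view. I refine with the wrist view.

Run:
```python
from h import *
from bench import r
f=dict(np.load("wrist1.npz")); im=f["frame"]
z=im[160:220,265:335]; cv2.imwrite("pics/wz.png",cv2.resize(z,None,fx=8,fy=8,interpolation=cv2.INTER_CUBIC))
z=im[290:380,170:290]; cv2.imwrite("pics/wh.png",cv2.resize(z,None,fx=6,fy=6,interpolation=cv2.INTER_CUBIC))
```

```text
(no output)
```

View pics/wz.png

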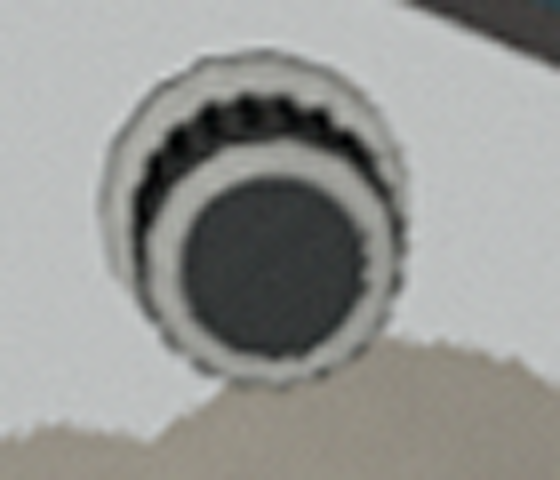

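View pics/wh.png

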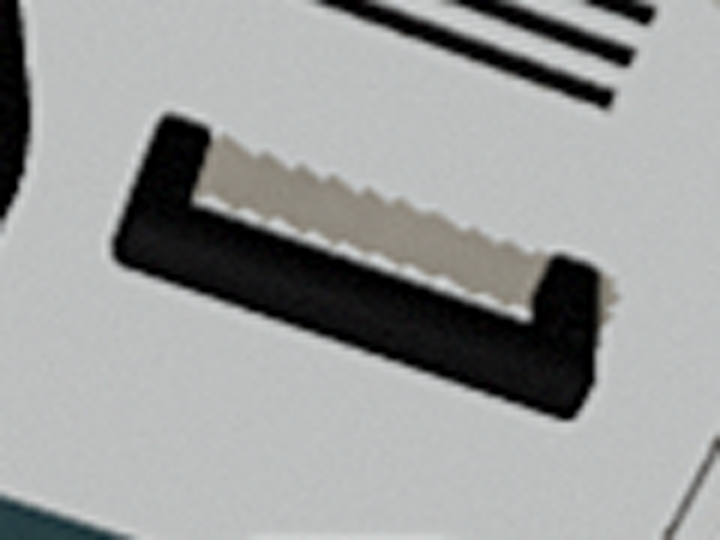

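Run:
```python
from h import *
from bench import r
f=dict(np.load("wrist1.npz"))
k=ray(f,298.7,192.7,.130);h=ray(f,229.2,340.2,.129);d=h-k
print(k,h,np.hypot(*d[:2]),np.degrees(np.arctan2(-d[0],d[1])))
togo(r,[.6232,-.0500,.15],130)
```

```text
[ 0.62118111 -0.0521917   0.13      ] [0.57309626 0.10412157 0.129     ] 0.16354201052108402 17.098862825403746
t 2.0 tcp [ 0.6348 -0.0358  0.2485] F [-0.8   0.19  0.31] Mz [-0.03  0.   -0.07] w 0.0848
 joints [ 0.098  0.39  -0.188  1.594  0.075  1.169 -2.542]
 togo [-3.6 98.5 17.9] toolx ang 130.4 tilt [ 0.0033 -1.      0.002 ]
 rot [-0.12  0.4   0.19]
```

Run:
```python
from h import *
from bench import r
togo(r,[.6220,-.0517,.14],130)
```

```text
t 2.0 tcp [ 0.6348 -0.0358  0.2485] F [-0.8   0.19  0.31] Mz [-0.03  0.   -0.07] w 0.0848
 joints [ 0.098  0.39  -0.188  1.594  0.075  1.169 -2.542]
 togo [ -4.2 108.5  19.9] toolx ang 130.4 tilt [ 0.0033 -1.      0.002 ]
 rot [-0.12  0.4   0.19]
```

drive_tool(
  series=[
    [-2, 30, 12, -0.1, 0, 0.2, 60],
    [-4.2, 65, 19.9, -0.1, 0, 0.2, 60],
    [-4.2, 95, 19.9, -0.1, 0, 0.2, 60],
    [-4.2, 108.5, 19.9, -0.1, 0, 0.2, 60],
    [-4.2, 108.5, 19.9, -0.1, 0, 0.2, 60],
  ],
)

```text
clock: 2.5
tcp_pos: [0.6205, -0.0534, 0.1388]
orientation: [-0.787, -1.703, 1.707]
contact_force: [0.0, -0.8, -0.4]
grip_width: 0.0596
```

Run:
```python
from h import *
from bench import r
togo(r,[.6220,-.0517,.108],130)
f=r.grab_frame("wrist"); cv2.imwrite("pics/wrist2.png",f["frame"])
```

```text
t 2.5 tcp [ 0.6205 -0.0534  0.1388] F [ 0.01 -0.83 -0.43] Mz [ 0.06  0.01 -0.02] w 0.0596
 joints [ 0.119  0.47  -0.179  1.738  0.101  0.946 -2.538]
 togo [ 0.3 30.8 -2.3] toolx ang 130.3 tilt [ 0.0014 -1.      0.003 ]
 rot [-0.17  0.29  0.08]
```

View pics/wrist2.png

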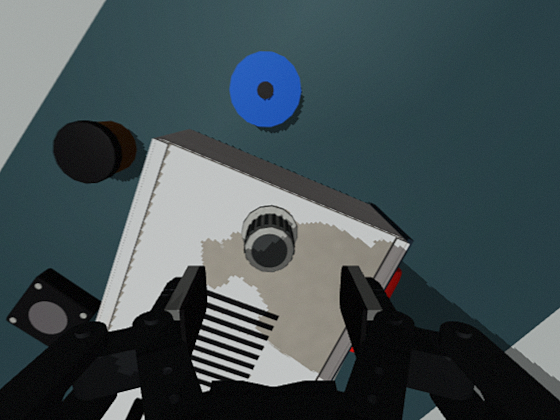

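Run:
```python
from h import *
from bench import r
f=r.grab_frame("wrist"); im=f["frame"]
cv2.imwrite("pics/wz2.png",cv2.resize(im[195:285,225:315],None,fx=6,fy=6,interpolation=cv2.INTER_CUBIC))
b=r.get_obs();print(proj(f,b["tcp_pos"]),proj(f,[.622,-.0517,.13]))
np.savez("wrist2.npz",**f)
```

```text
[270.74867801 255.67353851] [271.19775115 248.9534632 ]
```

View pics/wz2.png

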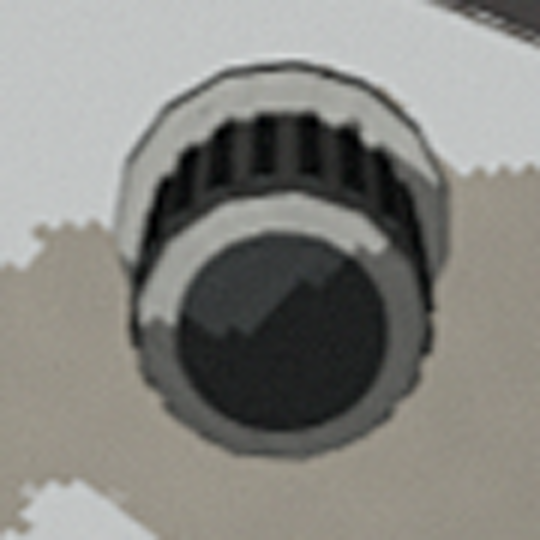

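Run:
```python
from h import *
from bench import r
f=dict(np.load("wrist2.npz"));k=ray(f,271.6,249.8,.13);print(k)
togo(r,[k[0]*.7+.3*.622,k[1]*.7-.3*.0517,.108],130)
```

```text
[ 0.62149607 -0.05145426  0.13      ]
t 2.6 tcp [ 0.6228 -0.0524  0.1415] F [0.76 0.01 1.22] Mz [-0.02  0.02  0.04] w 0.0601
 joints [ 0.118  0.468 -0.18   1.735  0.1    0.947 -2.538]
 togo [ 1.5 33.5  0.4] toolx ang 130.4 tilt [-0.0016 -1.     -0.0011]
 rot [ 0.06  0.35 -0.09]
```

drive_tool(
  series=[
    [1, 12, 0.4, 0, 0, 0, 60],
    [1.2, 25, 0.4, 0, 0, 0, 60],
    [1.2, 33, 0.4, 0, 0, 0, 60],
    [1.2, 33, 0.4, 0, 0, 0, 60],
  ],
)

```text
clock: 3.0
tcp_pos: [0.6206, -0.0517, 0.1067]
orientation: [-0.788, -1.705, 1.707]
contact_force: [-0.8, 0.4, -0.1]
grip_width: 0.0602
```

Run:
```python
from h import *
from bench import r
for i in range(2):
  togo(r,[.6216,-.0515,.108],130)
  f=r.grab_frame("wrist")
togo(r,[.6216,-.0515,.108],130)
cv2.imwrite("pics/wrist3.png",f["frame"])
```

```text
t 3.0 tcp [ 0.6206 -0.0517  0.1067] F [-0.84  0.38 -0.06] Mz [ 0.04  0.02 -0.03] w 0.0602
 joints [ 0.114  0.506 -0.176  1.764  0.111  0.883 -2.548]
 togo [-0.5 -1.3 -0.9] toolx ang 130.4 tilt [ 4.0e-04 -1.0e+00  1.2e-03]
 rot [-0.07  0.37  0.02]
t 3.05 tcp [ 0.6212 -0.0516  0.1076] F [-0.35 -0.26 -0.86] Mz [-0.01  0.    0.04] w 0.06
 joints [ 0.114  0.505 -0.176  1.763  0.111  0.883 -2.548]
 togo [-0.2 -0.4 -0.4] toolx ang 130.4 tilt [-4.e-04 -1.e+00  3.e-04]
 rot [-0.02  0.36 -0.02]
t 3.1 tcp [ 0.6217 -0.0517  0.1082] F [0.54 0.3  0.39] Mz [ 0.02 -0.01 -0.07] w 0.0599
 joints [ 0.114  0.504 -0.176  1.762  0.111  0.884 -2.548]
 togo [ 0.2  0.2 -0. ] toolx ang 130.4 tilt [-1.1e-03 -1.0e+00 -6.0e-04]
 rot [ 0.04  0.36 -0.07]
```

View pics/wrist3.png

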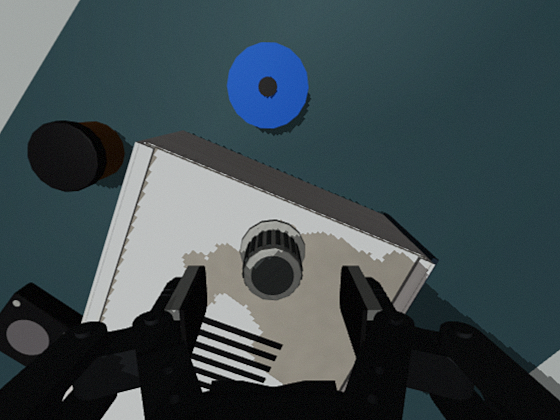

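The knob top at (273,272) sits midway between the pads. I close the gripper.

drive_tool(
  series=[
    [0, 0, 0, 0, 0, 0, 20],
    [0, 0, 0, 0, 0, 0, 20],
    [0, 0, 0, 0, 0, 0, 20],
    [0, 0, 0, 0, 0, 0, 20],
    [0, 0, 0, 0, 0, 0, 20],
  ],
  squeeze=60,
)

```text
clock: 3.6
tcp_pos: [0.6218, -0.0517, 0.1083]
orientation: [-0.791, -1.707, 1.707]
contact_force: [-0.6, 0.1, -0.2]
grip_width: 0.0201
```

Run:
```python
from h import *
from bench import r
f=r.grab_frame("wrist")
togo(r,[.6216,-.0515,.108],130)
cv2.imwrite("pics/wrist4.png",f["frame"])
```

```text
t 3.65 tcp [ 0.6217 -0.0517  0.1083] F [-0.69 -0.02 -0.51] Mz [-0.04 -0.02 -0.05] w 0.0197
 joints [ 0.114  0.504 -0.177  1.762  0.111  0.884 -2.548]
 togo [ 0.2  0.3 -0. ] toolx ang 130.4 tilt [-1.3e-03 -1.0e+00 -7.0e-04]
 rot [ 0.04  0.36 -0.07]
```

View pics/wrist4.png

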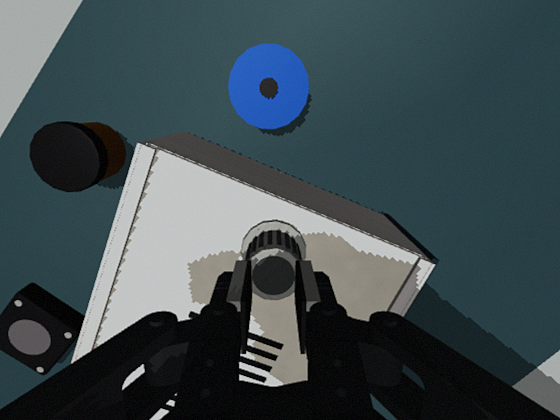

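Run:
```python
from h import *
from bench import r
f=r.grab_frame("wrist"); b=r.get_obs(); M=R.from_rotvec(b["orientation"]).as_matrix()
for n,o in dict(tcp=(0,0,0),tipL=(0,0,-10),tipR=(0,0,10),grasp=(0,-19,0),gl=(0,-19,10),gx=(11,-19,10),gx_=(-11,-19,10),tx=(11,0,10),tx_=(-11,0,10)).items(): print(n,proj(f,b["tcp_pos"]+M@np.array(o)/1000).round(1))
print("knob top",proj(f,[.6216,-.0515,.13]),"bot",proj(f,[.6216,-.0515,.104]))
im=f["frame"]; cv2.imwrite("pics/wz4.png",cv2.resize(im[200:400,190:360],None,fx=3.5,fy=3,interpolation=cv2.INTER_CUBIC))
```

```text
tcp [272.6 255.4]
tipL [253.8 255.4]
tipR [291.5 255.4]
grasp [272.6 271.8]
gl [293.5 271.8]
gx [293.1 292.2]
gx_ [293.9 250.6]
tx [291.1 274.1]
tx_ [291.8 236. ]
knob top [272.47742272 274.80587965] bot [272.58525257 252.52965236]
```

View pics/wz4.png

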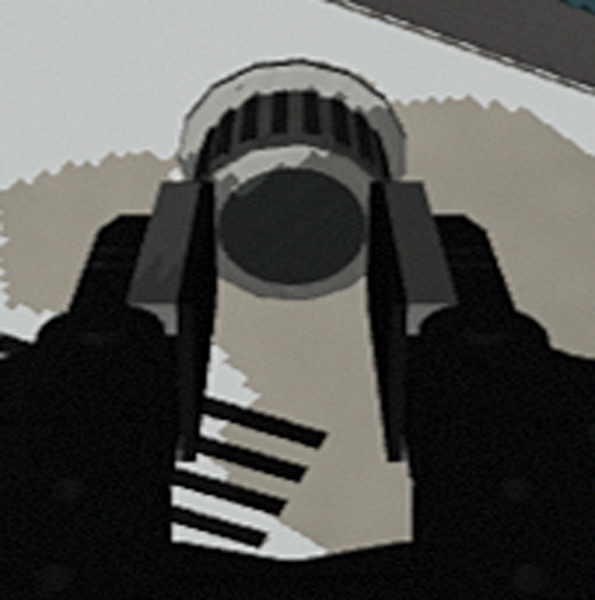

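drive_tool(
  series=[
    [0, 0, 0, 0, 0, 0, 5],
    [0, 0, 0, 0, 0, 0, 5],
    [0, 0, 0, 0, 0, 0, 5],
  ],
)

```text
clock: 4.0
tcp_pos: [0.6217, -0.0517, 0.1082]
orientation: [-0.791, -1.707, 1.707]
contact_force: [-0.2, -0.4, -0.1]
grip_width: 0.0047
```

Run:
```python
from h import *
from bench import r
f=r.grab_frame("wrist")
togo(r,[.6216,-.0515,.108],130)
im=f["frame"]; cv2.imwrite("pics/wz5.png",cv2.resize(im[200:400,190:360],None,fx=3.5,fy=3,interpolation=cv2.INTER_CUBIC))
```

```text
t 4.05 tcp [ 0.6217 -0.0517  0.1082] F [-0.14  0.76 -0.19] Mz [ 0.05 -0.03  0.01] w 0.0049
 joints [ 0.114  0.504 -0.177  1.762  0.111  0.884 -2.548]
 togo [ 0.2  0.2 -0. ] toolx ang 130.4 tilt [-1.2e-03 -1.0e+00 -7.0e-04]
 rot [ 0.04  0.36 -0.07]
```

View pics/wz5.png

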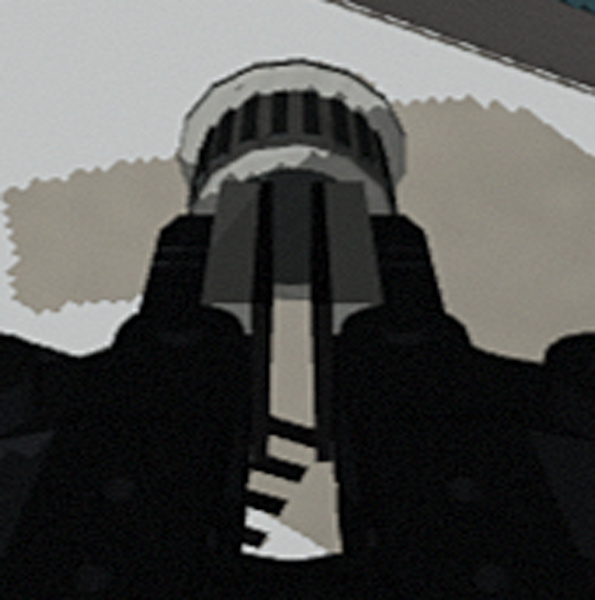

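Run:
```python
from h import *
from bench import r
f=r.grab_frame("scene"); im=f["frame"]; b=r.get_obs()
print(proj(f,b["tcp_pos"]),proj(f,[.6216,-.0515,.13]),proj(f,b["tcp_pos"]+[0,0,.019]))
cv2.imwrite("pics/sc5.png",cv2.resize(im[80:280,150:400],None,fx=3,fy=3,interpolation=cv2.INTER_CUBIC))
```

```text
[251.13687321 205.78569712] [250.73904876 196.22073175] [250.70424388 197.45403691]
```

View pics/sc5.png

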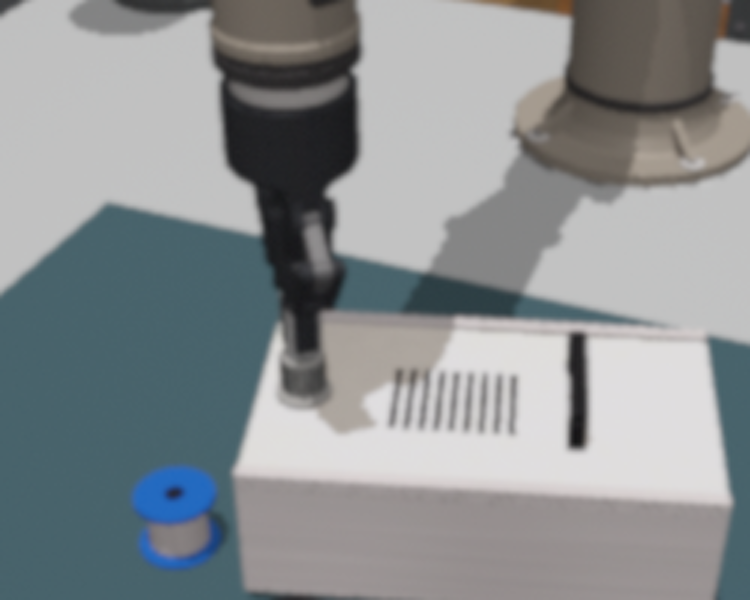

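The fingertips sit above the knob's top: the wrist view shows the pads crossing over it, and the scene view agrees near (251,197). So the real pad ends are higher than the reported TCP suggests. I measure that offset.

Run:
```python
from h import *
from bench import r
f=r.grab_frame("wrist"); b=r.get_obs(); M=R.from_rotvec(b["orientation"]).as_matrix()
Rm=cv2.Rodrigues(np.array(f["rvec"],float))[0];c=-Rm.T@np.array(f["tvec"]).ravel()
print("cam in tool mm",(M.T@(c-b["tcp_pos"])*1000).round(1), "axes in tool", (M.T@Rm.T).round(3).tolist())
for uv in((264,260.5),(250.5,260.5),(247.5,299.5)):
    d=M.T@Rm.T@np.linalg.inv(f["intrinsics"])@np.array([*uv,1.]); o=M.T@(c-b["tcp_pos"])*1000
    for px in(-11,11,0):
        print(uv,px,(o+d*(px-o[0])/d[0]).round(1))
```

```text
cam in tool mm [ -74.9 -167.     0.2] axes in tool [[-0.0, 0.955, 0.296], [0.0, -0.296, 0.955], [1.0, 0.001, -0.0]]
(264, 260.5) -11 [-11.  -29.9  -3.7]
(264, 260.5) 11 [11.  17.3 -5.1]
(264, 260.5) 0 [ 0.  -6.3 -4.4]
(250.5, 260.5) -11 [-11.  -29.9  -9.6]
(250.5, 260.5) 11 [ 11.   17.3 -13. ]
(250.5, 260.5) 0 [  0.   -6.3 -11.3]
(247.5, 299.5) -11 [-11.  -61.8  -8.7]
(247.5, 299.5) 11 [ 11.  -25.6 -11.7]
(247.5, 299.5) 0 [  0.  -43.7 -10.2]
```

drive_tool(
  series=[
    [0, 0, 0, 0, 0, 0, 55],
    [0, 0, 0, 0, 0, 0, 55],
    [0, 0, 0, 0, 0, 0, 55],
    [0, 0, 0, 0, 0, 0, 55],
  ],
)

```text
clock: 4.55
tcp_pos: [0.6217, -0.0517, 0.1082]
orientation: [-0.791, -1.707, 1.707]
contact_force: [0.1, -1.3, -0.1]
grip_width: 0.0547
```

drive_tool(
  series=[
    [0, 5, 0, 0, 0, 0, 55],
    [0, 10, 0, 0, 0, 0, 55],
    [0, 14, 0, 0, 0, 0, 55],
    [0, 14, 0, 0, 0, 0, 55],
  ],
)

```text
clock: 4.95
tcp_pos: [0.621, -0.0517, 0.0932]
orientation: [-0.789, -1.706, 1.707]
contact_force: [-0.8, -0.8, -0.2]
grip_width: 0.0549
```

Run:
```python
from h import *
from bench import r
f=r.grab_frame("scene"); im=f["frame"]; b=r.get_obs()
cv2.imwrite("pics/sc6.png",cv2.resize(im[150:250,200:325],None,fx=6,fy=6,interpolation=cv2.INTER_CUBIC))
f=r.grab_frame("wrist");togo(r,[.6216,-.0515,.094],130)
im=f["frame"]; cv2.imwrite("pics/wz6.png",cv2.resize(im[200:400,190:360],None,fx=3,fy=3,interpolation=cv2.INTER_CUBIC))
```

```text
t 5.05 tcp [ 0.6216 -0.0517  0.094 ] F [0.03 0.14 0.51] Mz [ 0.03 -0.05  0.05] w 0.0549
 joints [ 0.113  0.522 -0.175  1.772  0.115  0.858 -2.552]
 togo [ 0.1 -0.  -0.1] toolx ang 130.4 tilt [-9.e-04 -1.e+00 -3.e-04]
 rot [ 0.02  0.36 -0.05]
```

View pics/sc6.png

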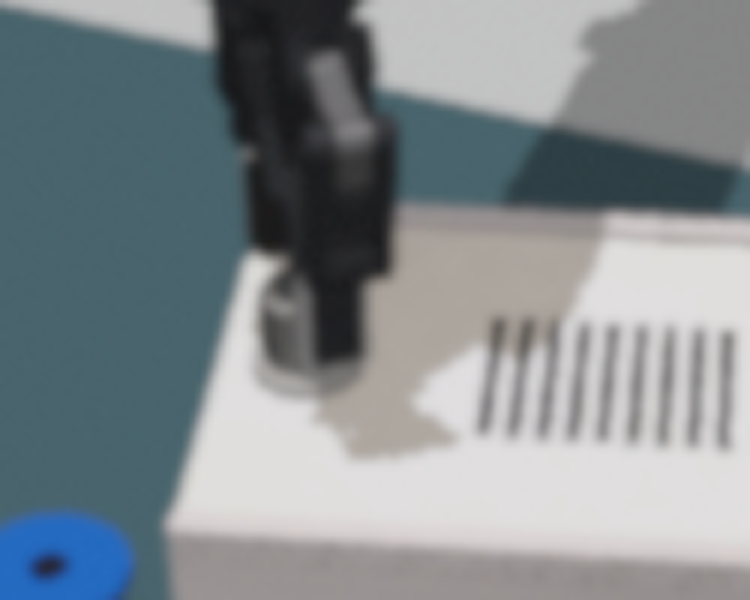

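View pics/wz6.png

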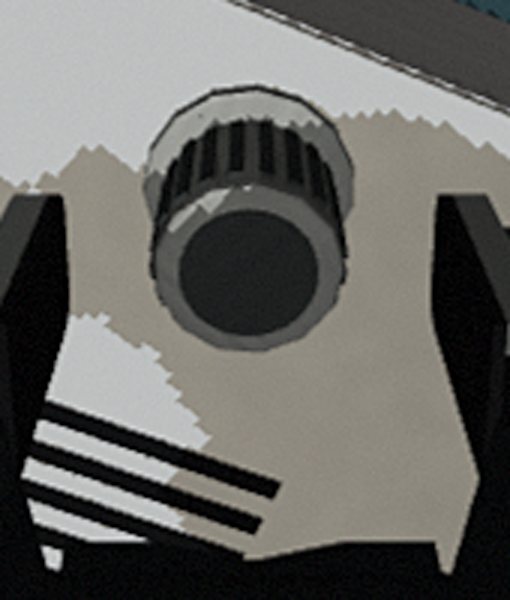

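Run:
```python
from h import *
s=dict(np.load("scene0.npz"))
for xy in((.6425,-.034),(.6475,-.0296)):
    for z in(.1,.11,.12): print(xy,z,proj(s,[*xy,z]).round(1))
```

```text
(0.6425, -0.034) 0.1 [255.1 218. ]
(0.6425, -0.034) 0.11 [254.9 213.7]
(0.6425, -0.034) 0.12 [254.7 209.3]
(0.6475, -0.0296) 0.1 [256.1 220.2]
(0.6475, -0.0296) 0.11 [255.9 215.8]
(0.6475, -0.0296) 0.12 [255.7 211.4]
```

The near fingertip in the scene view at (256,211) puts the real tip about 25 mm above the reported TCP. I go 7 mm lower, then close.

drive_tool(
  series=[
    [0, 4, 0, 0, 0, 0, 45],
    [0, 7, 0, 0, 0, 0, 40],
    [0, 7, 0, 0, 0, 0, 36],
    [0, 7, 0, 0, 0, 0, 36],
  ],
)

```text
clock: 5.45
tcp_pos: [0.6216, -0.0517, 0.0869]
orientation: [-0.79, -1.706, 1.707]
contact_force: [-0.5, 1.3, 0.3]
grip_width: 0.0355
```

Run:
```python
from h import *
from bench import r
f=r.grab_frame("scene"); im=f["frame"]; b=r.get_obs()
cv2.imwrite("pics/sc7.png",cv2.resize(im[150:250,200:325],None,fx=6,fy=6,interpolation=cv2.INTER_CUBIC))
f=r.grab_frame("wrist");togo(r,[.6216,-.0515,.087],130)
im=f["frame"]; cv2.imwrite("pics/wz7.png",cv2.resize(im[200:400,190:360],None,fx=3,fy=3,interpolation=cv2.INTER_CUBIC))
```

```text
t 5.55 tcp [ 0.6217 -0.0517  0.0871] F [0.06 0.69 0.1 ] Mz [0.02 0.01 0.04] w 0.036
 joints [ 0.112  0.53  -0.174  1.776  0.118  0.845 -2.554]
 togo [ 0.2  0.1 -0. ] toolx ang 130.4 tilt [-1.e-03 -1.e+00 -5.e-04]
 rot [ 0.03  0.36 -0.06]
```

View pics/sc7.png

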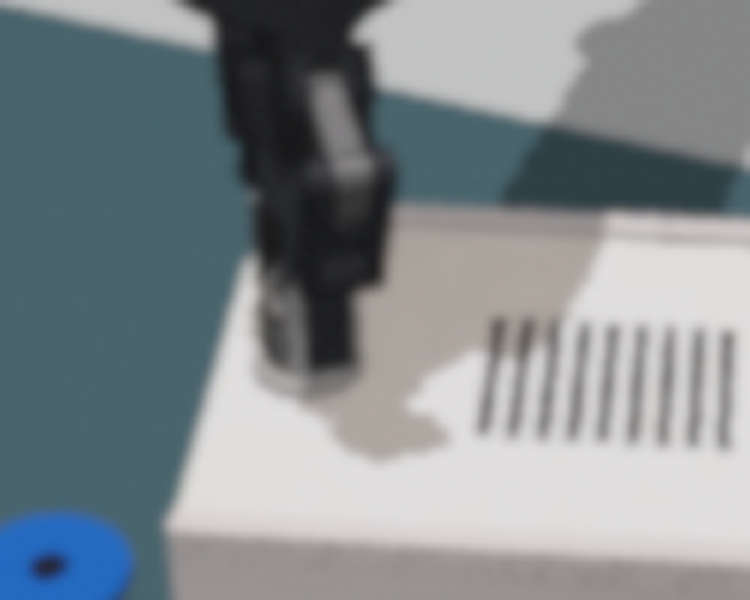

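View pics/wz7.png

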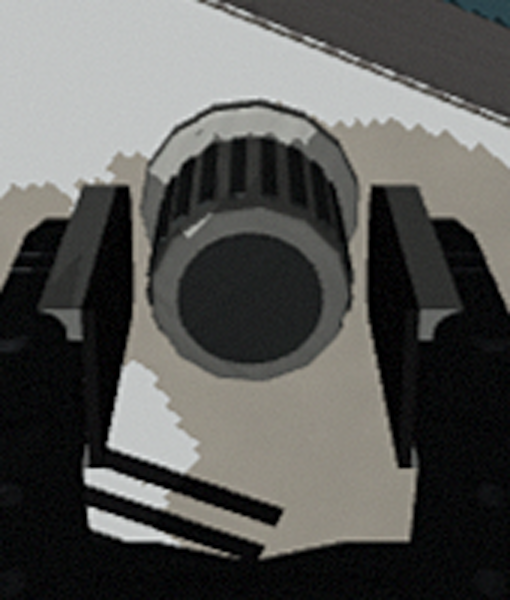

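drive_tool(
  series=[
    [0, 0, 0, 0, 0, 0, 15],
    [0, 0, 0, 0, 0, 0, 15],
    [0, 0, 0, 0, 0, 0, 15],
    [0, 0, 0, 0, 0, 0, 15],
  ],
  squeeze=60,
)

```text
clock: 5.95
tcp_pos: [0.6218, -0.0516, 0.0874]
orientation: [-0.791, -1.707, 1.707]
contact_force: [-1.0, -0.3, 4.6]
grip_width: 0.0258
```

Run:
```python
from h import *
from bench import r
f=r.grab_frame("wrist");togo(r,[.6216,-.0515,.087],130)
im=f["frame"]; cv2.imwrite("pics/wz8.png",cv2.resize(im[200:400,190:360],None,fx=3,fy=3,interpolation=cv2.INTER_CUBIC))
```

```text
t 6.0 tcp [ 0.6218 -0.0516  0.0874] F [-1.1   0.03  4.19] Mz [ 0.04  0.35 -0.06] w 0.0258
 joints [ 0.112  0.53  -0.174  1.776  0.118  0.845 -2.554]
 togo [0.2 0.4 0.1] toolx ang 130.4 tilt [-1.2e-03 -1.0e+00 -7.0e-04]
 rot [ 0.04  0.36 -0.07]
```

View pics/wz8.png

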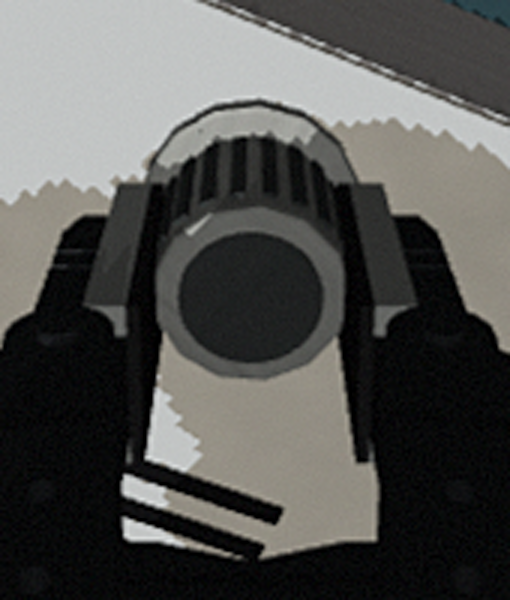

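The knob is gripped at 25.8 mm. I lift gently while watching the force.

drive_tool(
  series=[
    [0, -0.8, 0, 0, 0, 0, 15],
    [0, -1.6, 0, 0, 0, 0, 15],
    [0, -2.4, 0, 0, 0, 0, 15],
    [0, -3.2, 0, 0, 0, 0, 15],
    [0, -4, 0, 0, 0, 0, 15],
  ],
)

```text
clock: 6.5
tcp_pos: [0.6217, -0.0517, 0.091]
orientation: [-0.79, -1.707, 1.707]
contact_force: [3.0, -1.0, -6.6]
grip_width: 0.0258
```

Run:
```python
from h import *
from bench import r
togo(r,[.6216,-.0515,.087],130)
```

```text
t 6.5 tcp [ 0.6217 -0.0517  0.091 ] F [ 2.95 -0.99 -6.6 ] Mz [ 0.02 -0.64 -0.02] w 0.0258
 joints [ 0.112  0.525 -0.174  1.773  0.116  0.852 -2.553]
 togo [ 0.2  4.  -0. ] toolx ang 130.4 tilt [-9.e-04 -1.e+00 -4.e-04]
 rot [ 0.02  0.36 -0.05]
```

drive_tool(
  series=[
    [0, -0.7, 0, 0, 0, 0, 15],
    [0, -1.4, 0, 0, 0, 0, 15],
    [0, -2, 0, 0, 0, 0, 15],
  ],
)

```text
clock: 6.8
tcp_pos: [0.6217, -0.0517, 0.093]
orientation: [-0.79, -1.707, 1.707]
contact_force: [1.6, -0.3, -7.7]
grip_width: 0.0258
```

drive_tool(
  series=[
    [0, -0.7, 0, 0, 0, 0, 15],
    [0, -1.4, 0, 0, 0, 0, 15],
    [0, -2, 0, 0, 0, 0, 15],
  ],
)

```text
clock: 7.1
tcp_pos: [0.6217, -0.0517, 0.095]
orientation: [-0.79, -1.707, 1.707]
contact_force: [3.4, -0.0, -9.0]
grip_width: 0.0258
```

drive_tool(
  series=[
    [0, -0.5, 0, 0, 0, 0, 15],
    [0, -1, 0, 0, 0, 0, 15],
    [0, -1, 0, 0, 0, 0, 15],
  ],
)

```text
clock: 7.4
tcp_pos: [0.6216, -0.0517, 0.0961]
orientation: [-0.79, -1.707, 1.707]
contact_force: [3.1, -0.2, -7.5]
grip_width: 0.0254
```

drive_tool(
  series=[
    [0, -0.5, 0, 0, 0, 0, 15],
    [0, -1, 0, 0, 0, 0, 15],
    [0, -1, 0, 0, 0, 0, 15],
  ],
)

```text
clock: 7.7
tcp_pos: [0.6216, -0.0517, 0.0969]
orientation: [-0.79, -1.707, 1.707]
contact_force: [4.0, -0.2, -10.4]
grip_width: 0.0256
```

drive_tool(
  series=[
    [0, -0.5, 0, 0, 0, 0, 15],
    [0, -0.5, 0, 0, 0, 0, 15],
    [0, -0.5, 0, 0, 0, 0, 15],
  ],
)

```text
clock: 8.0
tcp_pos: [0.6216, -0.0517, 0.097]
orientation: [-0.79, -1.707, 1.707]
contact_force: [5.6, -1.0, -13.0]
grip_width: 0.0256
```

Run:
```python
from h import *
from bench import r
togo(r,[.6216,-.0515,.087],130)
f=r.grab_frame("wrist");togo(r,[.6216,-.0515,.087],130)
im=f["frame"]; cv2.imwrite("pics/wz9.png",cv2.resize(im[200:400,190:360],None,fx=3,fy=3,interpolation=cv2.INTER_CUBIC))
```

```text
t 8.0 tcp [ 0.6216 -0.0517  0.097 ] F [  5.63  -1.02 -12.97] Mz [ 0.03 -1.12  0.02] w 0.0256
 joints [ 0.113  0.518 -0.175  1.769  0.114  0.863 -2.551]
 togo [ 0.1 10.  -0.1] toolx ang 130.4 tilt [-7.e-04 -1.e+00 -3.e-04]
 rot [ 0.02  0.37 -0.04]
t 8.05 tcp [ 0.6217 -0.0517  0.0971] F [  4.49   0.1  -13.09] Mz [-0.01 -1.13  0.03] w 0.0259
 joints [ 0.113  0.518 -0.175  1.769  0.114  0.863 -2.551]
 togo [ 0.2 10.1 -0.1] toolx ang 130.4 tilt [-8.e-04 -1.e+00 -4.e-04]
 rot [ 0.02  0.36 -0.05]
```

View pics/wz9.png

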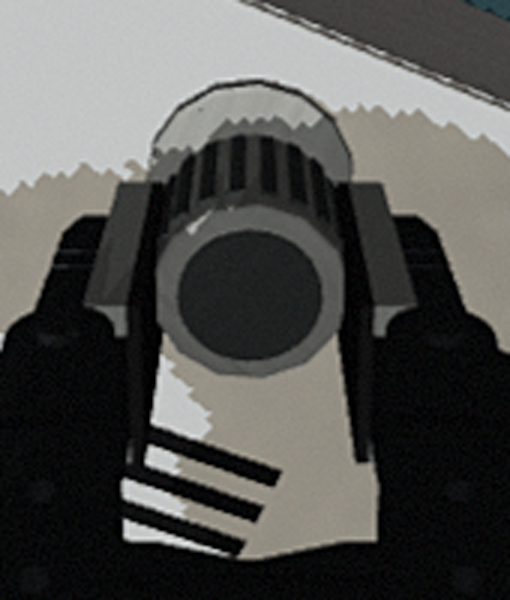

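The pull now stands at 13 N against a spring force of about 8.5 N, and the lift has stopped at about 9.7 mm. That is the thread contact. I turn anticlockwise (negative about tool y) in small steps, holding about 4 N of extra pull.

drive_tool(
  series=[
    [0, -0.5, 0, 0, -4, 0, 15],
    [0, -0.5, 0, 0, -8, 0, 15],
    [0, -0.5, 0, 0, -12, 0, 15],
  ],
)

```text
clock: 8.35
tcp_pos: [0.6216, -0.0517, 0.0976]
orientation: [-0.627, -1.845, 1.845]
contact_force: [2.9, -0.7, -9.5]
grip_width: 0.0255
```

Run:
```python
from h import *
from bench import r
togo(r,[.6216,-.0515,.087],130)
```

```text
t 8.35 tcp [ 0.6216 -0.0517  0.0976] F [ 2.86 -0.71 -9.45] Mz [ 0.05 -0.76 -0.09] w 0.0255
 joints [ 0.15   0.521 -0.225  1.766  0.147  0.87  -2.366]
 togo [ 0.1 10.6 -0.1] toolx ang 142.5 tilt [-7.e-04 -1.e+00 -1.e-04]
 rot [ 1.000e-02  1.251e+01 -4.000e-02]
```

drive_tool(
  series=[
    [0, -0.7, 0, 0, -4, 0, 15],
    [0, -1.0, 0, 0, -8, 0, 15],
    [0, -1.3, 0, 0, -12, 0, 15],
  ],
)

```text
clock: 8.65
tcp_pos: [0.6215, -0.0518, 0.0986]
orientation: [-0.445, -1.976, 1.977]
contact_force: [4.1, 0.5, -11.8]
grip_width: 0.0257
```

drive_tool(
  series=[
    [0, -0.7, 0, 0, -4, 0, 15],
    [0, -1.0, 0, 0, -8, 0, 15],
    [0, -1.3, 0, 0, -12, 0, 15],
  ],
)

```text
clock: 8.95
tcp_pos: [0.6214, -0.0518, 0.0995]
orientation: [-0.243, -2.099, 2.1]
contact_force: [5.0, -0.4, -14.1]
grip_width: 0.0259
```

drive_tool(
  series=[
    [0, -0.6, 0, 0, -4, 0, 15],
    [0, -0.9, 0, 0, -8, 0, 15],
    [0, -1.1, 0, 0, -12, 0, 15],
  ],
)

```text
clock: 9.25
tcp_pos: [0.6214, -0.0519, 0.1003]
orientation: [-0.02, -2.212, 2.212]
contact_force: [4.9, 0.4, -13.1]
grip_width: 0.0259
```

drive_tool(
  series=[
    [0, -0.7, 0, 0, -4, 0, 15],
    [0, -0.9, 0, 0, -8, 0, 15],
    [0, -1.2, 0, 0, -12, 0, 15],
  ],
)

```text
clock: 9.55
tcp_pos: [0.6214, -0.052, 0.1011]
orientation: [-0.206, 2.12, -2.12]
contact_force: [5.4, 1.3, -12.5]
grip_width: 0.0257
```

Run:
```python
from h import *
from bench import r
togo(r,[.6216,-.0515,.087],130)
f=r.grab_frame("wrist")
im=f["frame"]; cv2.imwrite("pics/wz10.png",cv2.resize(im[150:400,190:360],None,fx=2.4,fy=2.4,interpolation=cv2.INTER_CUBIC))
```

```text
t 9.55 tcp [ 0.6214 -0.052   0.1011] F [  5.41   1.3  -12.52] Mz [ 0.14 -1.19 -0.1 ] w 0.0257
 joints [ 0.297  0.543 -0.425  1.753  0.274  0.905 -1.622]
 togo [-0.3 14.1 -0.5] toolx ang -168.9 tilt [ 1.e-04 -1.e+00  1.e-04]
 rot [-1.000e-02  6.109e+01  0.000e+00]
```

View pics/wz10.png

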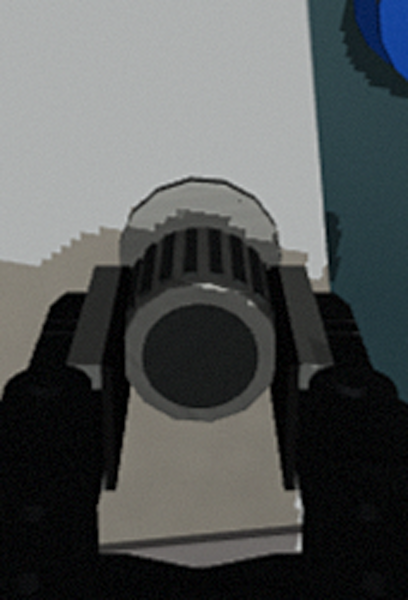

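drive_tool(
  series=[
    [0, -0.7, 0, 0, -4, 0, 15],
    [0, -0.9, 0, 0, -8, 0, 15],
    [0, -1.2, 0, 0, -12, 0, 15],
  ],
)

```text
clock: 9.9
tcp_pos: [0.6214, -0.0521, 0.102]
orientation: [-0.414, 1.996, -1.996]
contact_force: [5.6, 0.7, -13.1]
grip_width: 0.026
```

drive_tool(
  series=[
    [0, -0.7, 0, 0, -4, 0, 15],
    [0, -0.9, 0, 0, -8, 0, 15],
    [0, -1.2, 0, 0, -12, 0, 15],
  ],
)

```text
clock: 10.2
tcp_pos: [0.6214, -0.0522, 0.1027]
orientation: [-0.599, 1.866, -1.866]
contact_force: [4.9, 0.8, -13.6]
grip_width: 0.0263
```

drive_tool(
  series=[
    [0, -0.7, 0, 0, -4, 0, 15],
    [0, -0.9, 0, 0, -8, 0, 15],
    [0, -1.2, 0, 0, -12, 0, 15],
  ],
)

```text
clock: 10.5
tcp_pos: [0.6215, -0.0523, 0.1035]
orientation: [-0.764, 1.729, -1.728]
contact_force: [5.7, 1.4, -12.9]
grip_width: 0.0256
```

Run:
```python
from h import *
from bench import r
togo(r,[.6216,-.0515,.087],130)
```

```text
t 10.5 tcp [ 0.6215 -0.0523  0.1035] F [  5.71   1.44 -12.88] Mz [ 0.29 -1.27 -0.12] w 0.0256
 joints [ 0.403  0.57  -0.574  1.743  0.371  0.938 -1.059]
 togo [-0.6 16.5 -0.5] toolx ang -132.3 tilt [-2.e-04 -1.e+00 -3.e-04]
 rot [2.000e-02 9.772e+01 0.000e+00]
```

drive_tool(
  series=[
    [0, -0.7, 0, 0, -4, 0, 15],
    [0, -0.9, 0, 0, -8, 0, 15],
    [0, -1.2, 0, 0, -12, 0, 15],
  ],
)

```text
clock: 10.8
tcp_pos: [0.6216, -0.0523, 0.1044]
orientation: [-0.912, 1.585, -1.585]
contact_force: [6.2, 1.1, -14.4]
grip_width: 0.0261
```

drive_tool(
  series=[
    [0, -0.7, 0, 0, -4, 0, 15],
    [0, -0.9, 0, 0, -8, 0, 15],
    [0, -1.2, 0, 0, -12, 0, 15],
  ],
)

```text
clock: 11.1
tcp_pos: [0.6217, -0.0524, 0.1052]
orientation: [-1.043, 1.437, -1.436]
contact_force: [5.3, 2.3, -14.2]
grip_width: 0.0256
```

drive_tool(
  series=[
    [0, -0.7, 0, 0, -4, 0, 15],
    [0, -0.9, 0, 0, -8, 0, 15],
    [0, -1.1, 0, 0, -12, 0, 15],
  ],
)

```text
clock: 11.4
tcp_pos: [0.6218, -0.0524, 0.1059]
orientation: [-1.158, 1.284, -1.283]
contact_force: [6.2, 1.6, -13.1]
grip_width: 0.0258
```

Run:
```python
from h import *
from bench import r
togo(r,[.6216,-.0515,.087],130)
```

```text
t 11.4 tcp [ 0.6218 -0.0524  0.1059] F [  6.22   1.56 -13.07] Mz [ 0.45 -1.22 -0.08] w 0.0258
 joints [ 0.502  0.607 -0.72   1.735  0.469  0.979 -0.499]
 togo [-0.9 18.9 -0.3] toolx ang -95.8 tilt [-1.e-03 -1.e+00  3.e-04]
 rot [ 6.0000e-02  1.3415e+02 -5.0000e-02]
```

Lift is about 18.7 mm. I approach the stop in small turns, watching the moment about z.

drive_tool(
  series=[
    [0, -0.6, 0, 0, -3, 0, 15],
    [0, -0.8, 0, 0, -6, 0, 15],
    [0, -0.9, 0, 0, -9, 0, 15],
  ],
)

```text
clock: 11.7
tcp_pos: [0.6219, -0.0524, 0.1065]
orientation: [-1.234, 1.167, -1.167]
contact_force: [6.0, 2.2, -12.9]
grip_width: 0.0258
```

Run:
```python
from h import *
from bench import r
togo(r,[.6216,-.0515,.087],130)
```

```text
t 11.7 tcp [ 0.6219 -0.0524  0.1065] F [  6.     2.18 -12.93] Mz [ 0.46 -1.15 -0.08] w 0.0258
 joints [ 0.526  0.618 -0.756  1.732  0.494  0.991 -0.359]
 togo [-0.9 19.5 -0.2] toolx ang -86.7 tilt [-1.2e-03 -1.0e+00  6.0e-04]
 rot [ 7.0000e-02  1.4326e+02 -7.0000e-02]
```

drive_tool(
  series=[
    [0, -0.6, 0, 0, -3, 0, 15],
    [0, -0.7, 0, 0, -6, 0, 15],
  ],
)

```text
clock: 11.9
tcp_pos: [0.6219, -0.0524, 0.1068]
orientation: [-1.281, 1.088, -1.087]
contact_force: [6.0, 1.9, -12.9]
grip_width: 0.026
```

Run:
```python
from h import *
from bench import r
togo(r,[.6216,-.0515,.087],130)
```

```text
t 11.9 tcp [ 0.6219 -0.0524  0.1068] F [  5.97   1.93 -12.88] Mz [ 0.47 -1.13 -0.15] w 0.026
 joints [ 0.541  0.626 -0.78   1.731  0.51   0.999 -0.265]
 togo [-0.9 19.8 -0.2] toolx ang -80.6 tilt [-1.3e-03 -1.0e+00  8.0e-04]
 rot [ 9.0000e-02  1.4936e+02 -8.0000e-02]
```

drive_tool(
  series=[
    [0, -0.6, 0, 0, -2.5, 0, 15],
    [0, -0.7, 0, 0, -5, 0, 15],
  ],
)

```text
clock: 12.1
tcp_pos: [0.622, -0.0524, 0.1072]
orientation: [-1.316, 1.022, -1.021]
contact_force: [4.7, 2.6, -13.2]
grip_width: 0.026
```

Run:
```python
from h import *
from bench import r
togo(r,[.6216,-.0515,.087],130)
```

```text
t 12.1 tcp [ 0.622  -0.0524  0.1072] F [  4.73   2.62 -13.21] Mz [ 0.49 -1.14 -0.11] w 0.026
 joints [ 0.554  0.632 -0.8    1.73   0.524  1.006 -0.187]
 togo [-0.9 20.2 -0.2] toolx ang -75.6 tilt [-0.0015 -1.      0.001 ]
 rot [ 1.0000e-01  1.5444e+02 -1.0000e-01]
```

drive_tool(
  series=[
    [0, -0.6, 0, 0, -2.5, 0, 15],
    [0, -0.6, 0, 0, -5, 0, 15],
  ],
)

```text
clock: 12.3
tcp_pos: [0.622, -0.0523, 0.1075]
orientation: [-1.349, 0.955, -0.954]
contact_force: [4.9, 2.0, -12.8]
grip_width: 0.0255
```

Run:
```python
from h import *
from bench import r
togo(r,[.6216,-.0515,.087],130)
f=r.grab_frame("scene"); im=f["frame"]
cv2.imwrite("pics/sc11.png",cv2.resize(im[150:250,200:325],None,fx=6,fy=6,interpolation=cv2.INTER_CUBIC))
f=r.grab_frame("wrist")
im=f["frame"]; cv2.imwrite("pics/wz11.png",cv2.resize(im[150:400,190:360],None,fx=2.4,fy=2.4,interpolation=cv2.INTER_CUBIC))
```

```text
t 12.3 tcp [ 0.622  -0.0523  0.1075] F [  4.92   1.99 -12.78] Mz [ 0.51 -1.1  -0.1 ] w 0.0255
 joints [ 0.567  0.639 -0.82   1.729  0.538  1.013 -0.108]
 togo [-0.9 20.5 -0.2] toolx ang -70.5 tilt [-0.0016 -1.      0.0013]
 rot [ 1.1000e-01  1.5952e+02 -1.3000e-01]
```

View pics/sc11.png

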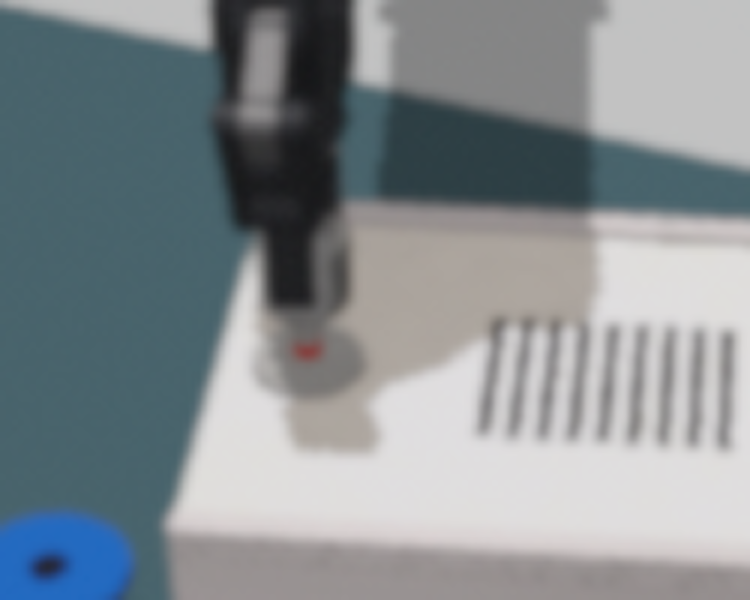

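View pics/wz11.png

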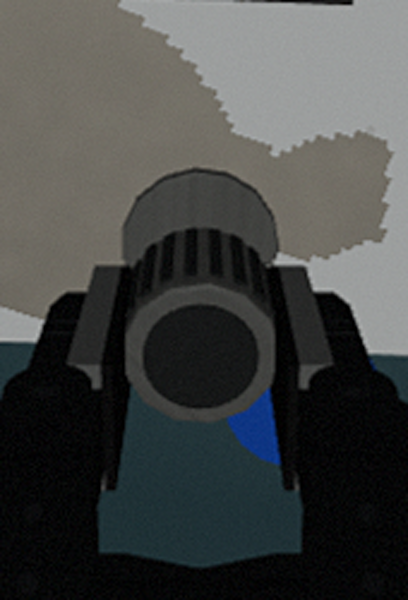

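The red band shows on the shank at about (251,208) in the full picture. The turning stop has not been felt yet, so I go on.

drive_tool(
  series=[
    [0, -0.6, 0, 0, -2.5, 0, 15],
    [0, -0.6, 0, 0, -4, 0, 15],
  ],
)

```text
clock: 12.6
tcp_pos: [0.622, -0.0523, 0.1078]
orientation: [-1.374, 0.901, -0.9]
contact_force: [4.4, 2.5, -11.6]
grip_width: 0.0257
```

Run:
```python
from h import *
from bench import r
togo(r,[.6216,-.0515,.087],130)
```

```text
t 12.6 tcp [ 0.622  -0.0523  0.1078] F [  4.38   2.48 -11.61] Mz [ 0.55 -1.12 -0.11] w 0.0257
 joints [ 0.577  0.645 -0.836  1.728  0.549  1.019 -0.046]
 togo [-0.9 20.8 -0.1] toolx ang -66.4 tilt [-0.0017 -1.      0.0015]
 rot [ 1.2000e-01  1.6356e+02 -1.4000e-01]
```

drive_tool(
  series=[
    [0, -0.5, 0, 0, -2, 0, 15],
    [0, -0.5, 0, 0, -4, 0, 15],
  ],
)

```text
clock: 12.8
tcp_pos: [0.622, -0.0523, 0.108]
orientation: [-1.397, 0.847, -0.846]
contact_force: [4.4, 1.6, -12.2]
grip_width: 0.0258
```

Run:
```python
from h import *
from bench import r
togo(r,[.6216,-.0515,.087],130)
```

```text
t 12.8 tcp [ 0.622  -0.0523  0.108 ] F [  4.37   1.61 -12.2 ] Mz [ 0.53 -1.07 -0.08] w 0.0258
 joints [ 0.586  0.651 -0.852  1.727  0.56   1.025  0.017]
 togo [-0.9 21.  -0. ] toolx ang -62.4 tilt [-0.0017 -1.      0.0016]
 rot [ 1.3000e-01  1.6762e+02 -1.5000e-01]
```

drive_tool(
  series=[
    [0, -0.5, 0, 0, -2.5, 0, 15],
    [0, -0.7, 0, 0, -5, 0, 15],
  ],
)

```text
clock: 13.0
tcp_pos: [0.6221, -0.0523, 0.1084]
orientation: [-1.424, 0.78, -0.779]
contact_force: [4.8, 2.1, -12.6]
grip_width: 0.0256
```

Run:
```python
from h import *
from bench import r
togo(r,[.6216,-.0515,.087],130)
```

```text
t 13.0 tcp [ 0.6221 -0.0523  0.1084] F [  4.81   2.07 -12.57] Mz [ 0.54 -1.09 -0.13] w 0.0256
 joints [ 0.598  0.658 -0.871  1.726  0.573  1.033  0.095]
 togo [-0.9 21.4 -0. ] toolx ang -57.3 tilt [-0.0017 -1.      0.0019]
 rot [ 1.300e-01  1.727e+02 -1.700e-01]
```

drive_tool(
  series=[
    [0, -0.5, 0, 0, -2.5, 0, 15],
    [0, -0.7, 0, 0, -5, 0, 15],
  ],
)

```text
clock: 13.2
tcp_pos: [0.6221, -0.0522, 0.1087]
orientation: [-1.449, 0.711, -0.71]
contact_force: [6.0, 3.2, -12.3]
grip_width: 0.026
```

Run:
```python
from h import *
from bench import r
togo(r,[.6216,-.0515,.087],130)
```

```text
t 13.2 tcp [ 0.6221 -0.0522  0.1087] F [  6.01   3.24 -12.25] Mz [ 0.56 -1.11 -0.05] w 0.026
 joints [ 0.61   0.665 -0.891  1.725  0.587  1.041  0.174]
 togo [-0.9 21.7  0. ] toolx ang -52.2 tilt [-0.0017 -1.      0.0021]
 rot [ 1.4000e-01  1.7779e+02 -1.9000e-01]
```

drive_tool(
  series=[
    [0, -0.5, 0, 0, -2.5, 0, 15],
    [0, -0.6, 0, 0, -5, 0, 15],
  ],
)

```text
clock: 13.4
tcp_pos: [0.6222, -0.0522, 0.109]
orientation: [-1.471, 0.643, -0.642]
contact_force: [4.6, 2.7, -11.9]
grip_width: 0.0258
```

Run:
```python
from h import *
from bench import r
togo(r,[.6216,-.0515,.087],130)
f=r.grab_frame("scene"); im=f["frame"]
cv2.imwrite("pics/sc12.png",cv2.resize(im[150:250,200:325],None,fx=6,fy=6,interpolation=cv2.INTER_CUBIC))
for p in([.62,-.052,.103],[.62,-.052,.124],[.62,-.052,.126]): print(proj(f,p))
f=r.grab_frame("wrist")
im=f["frame"]; cv2.imwrite("pics/wz12.png",cv2.resize(im[150:400,190:360],None,fx=2.4,fy=2.4,interpolation=cv2.INTER_CUBIC))
```

```text
t 13.4 tcp [ 0.6222 -0.0522  0.109 ] F [  4.58   2.67 -11.92] Mz [ 0.57 -1.14 -0.12] w 0.0258
 joints [ 0.622  0.673 -0.911  1.724  0.601  1.049  0.252]
 togo [-0.9 22.   0. ] toolx ang -47.1 tilt [-0.0015 -1.      0.0024]
 rot [-1.4000e-01 -1.7713e+02  2.1000e-01]
[251.48392469 207.49743926]
[251.01278209 198.35002632]
[250.96717831 197.46461168]
```

View pics/sc12.png

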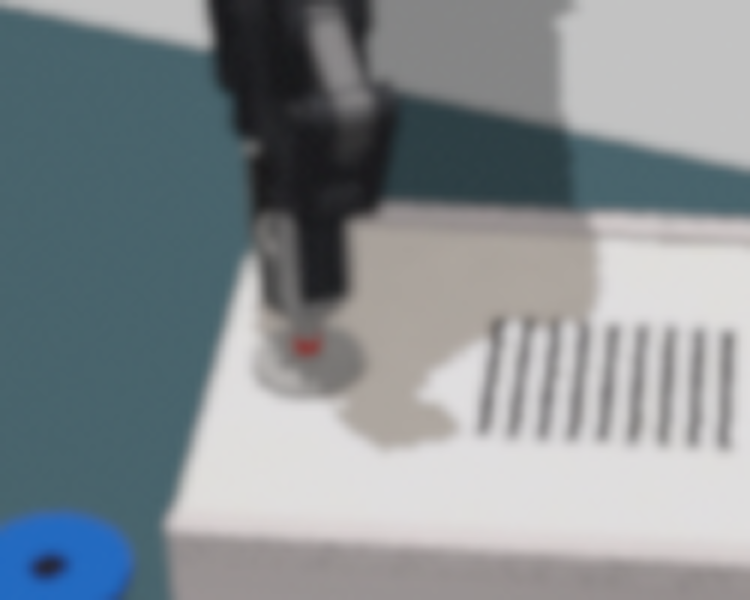

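View pics/wz12.png

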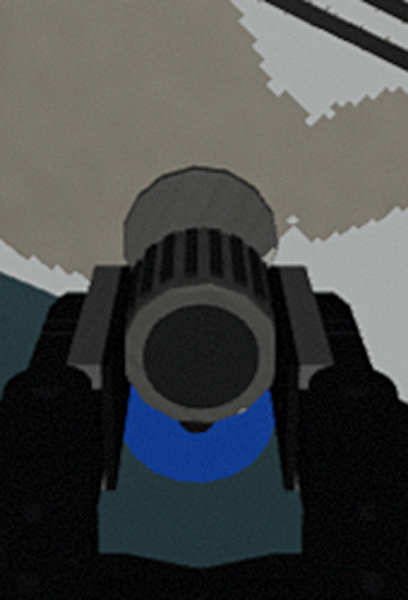

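drive_tool(
  series=[
    [0, -0.5, 0, 0, -2.5, 0, 15],
    [0, -0.7, 0, 0, -5, 0, 15],
  ],
)

```text
clock: 13.7
tcp_pos: [0.6222, -0.0522, 0.1094]
orientation: [-1.49, 0.575, -0.574]
contact_force: [6.2, 2.1, -12.6]
grip_width: 0.0259
```

Run:
```python
from h import *
from bench import r
togo(r,[.6216,-.0515,.087],130)
```

```text
t 13.7 tcp [ 0.6222 -0.0522  0.1094] F [  6.18   2.08 -12.64] Mz [ 0.63 -1.16 -0.47] w 0.0259
 joints [ 0.633  0.681 -0.93   1.723  0.615  1.057  0.33 ]
 togo [-0.8 22.4  0.1] toolx ang -42.1 tilt [-0.0016 -1.      0.0027]
 rot [-1.5000e-01 -1.7209e+02  2.2000e-01]
```

drive_tool(
  series=[
    [0, -0.5, 0, 0, -2.5, 0, 15],
    [0, -0.7, 0, 0, -5, 0, 15],
  ],
)

```text
clock: 13.9
tcp_pos: [0.6231, -0.0525, 0.1097]
orientation: [-1.506, 0.506, -0.508]
contact_force: [7.1, 2.8, -17.1]
grip_width: 0.026
```

Run:
```python
from h import *
from bench import r
togo(r,[.6216,-.0515,.087],130)
```

```text
t 13.9 tcp [ 0.6231 -0.0525  0.1097] F [  7.13   2.78 -17.13] Mz [ 0.62 -1.71 -0.19] w 0.026
 joints [ 0.644  0.69  -0.949  1.721  0.629  1.064  0.408]
 togo [-1.8 22.7 -0.2] toolx ang -37.1 tilt [-3.0e-04 -1.0e+00  4.3e-03]
 rot [-6.0000e-02 -1.6712e+02  3.6000e-01]
```

The stop is felt: the moment about z jumped to -0.47 N m and the climb ended. I ease off the pull.

drive_tool(
  series=[
    [0, 0.3, 0, 0, 1, 0, 15],
    [0, 0.6, 0, 0, 1, 0, 15],
    [0, 0.6, 0, 0, 1, 0, 15],
  ],
)

```text
clock: 14.2
tcp_pos: [0.6232, -0.0526, 0.1089]
orientation: [-1.503, 0.519, -0.521]
contact_force: [5.2, 2.7, -11.8]
grip_width: 0.0256
```

drive_tool(
  series=[
    [0, 0.4, 0, 0, 0, 0, 15],
    [0, 0.6, 0, 0, 0, 0, 15],
  ],
)

```text
clock: 14.4
tcp_pos: [0.6232, -0.0526, 0.1081]
orientation: [-1.504, 0.519, -0.522]
contact_force: [4.4, 3.3, -11.1]
grip_width: 0.0259
```

Run:
```python
from h import *
from bench import r
togo(r,[.6216,-.0515,.087],130)
```

```text
t 14.4 tcp [ 0.6232 -0.0526  0.1081] F [  4.42   3.33 -11.09] Mz [ 0.41 -0.94  0.05] w 0.0259
 joints [ 0.641  0.69  -0.943  1.722  0.629  1.06   0.391]
 togo [-2.  21.1 -0.2] toolx ang -38.1 tilt [ 0.    -1.     0.004]
 rot [-3.0000e-02 -1.6812e+02  3.4000e-01]
```

drive_tool(
  series=[
    [0, 0.4, 0, 0, 0, 0, 15],
    [0, 0.6, 0, 0, 0, 0, 15],
    [0, 0.6, 0, 0, 0, 0, 15],
  ],
)

```text
clock: 14.7
tcp_pos: [0.6233, -0.0526, 0.1078]
orientation: [-1.504, 0.519, -0.522]
contact_force: [2.5, 3.3, -8.0]
grip_width: 0.0258
```

Run:
```python
from h import *
from bench import r
togo(r,[.6216,-.0515,.087],130)
```

```text
t 14.7 tcp [ 0.6233 -0.0526  0.1078] F [ 2.46  3.27 -7.95] Mz [ 0.33 -0.65  0.04] w 0.0258
 joints [ 0.641  0.69  -0.943  1.722  0.63   1.06   0.39 ]
 togo [-2.  20.8 -0.2] toolx ang -38.1 tilt [ 4.0e-04 -1.0e+00  3.8e-03]
 rot [  -0.   -168.12    0.32]
```

drive_tool(
  series=[
    [0, 0.6, 0, 0, 0, 0, 15],
    [0, 0.6, 0, 0, 0, 0, 15],
  ],
)

```text
clock: 14.9
tcp_pos: [0.6233, -0.0526, 0.1076]
orientation: [-1.504, 0.519, -0.522]
contact_force: [2.3, 2.4, -4.4]
grip_width: 0.0259
```

drive_tool(
  series=[
    [0, 0.6, 0, 0, 0, 0, 15],
    [0, 0.6, 0, 0, 0, 0, 15],
  ],
)

```text
clock: 15.1
tcp_pos: [0.6234, -0.0526, 0.1075]
orientation: [-1.504, 0.519, -0.522]
contact_force: [0.3, 1.4, -0.9]
grip_width: 0.0255
```

drive_tool(
  series=[
    [0, 0, 0, 0, -2, 0, 15],
    [0, 0, 0, 0, -3, 0, 15],
  ],
)

```text
clock: 15.3
tcp_pos: [0.6234, -0.0525, 0.1076]
orientation: [-1.514, 0.478, -0.482]
contact_force: [1.7, 2.7, -3.4]
grip_width: 0.0261
```

Run:
```python
from h import *
from bench import r
togo(r,[.6216,-.0515,.087],130)
```

```text
t 15.3 tcp [ 0.6234 -0.0525  0.1076] F [ 1.75  2.66 -3.39] Mz [ 0.44 -0.33 -0.74] w 0.0261
 joints [ 0.647  0.696 -0.954  1.722  0.639  1.064  0.435]
 togo [-2.1 20.6 -0.3] toolx ang -35.1 tilt [ 0.001  -1.      0.0038]
 rot [ 4.0000e-02 -1.6514e+02  3.3000e-01]
```

The end stop is firm, with a moment of -0.74 N m. I relax the turn and release.

drive_tool(
  series=[
    [0, 0, 0, 0, 2, 0, 15],
    [0, 0, 0, 0, 2, 0, 15],
    [0, 0, 0, 0, 2, 0, 32],
    [0, 0, 0, 0, 2, 0, 45],
    [0, 0, 0, 0, 2, 0, 55],
  ],
)

```text
clock: 15.8
tcp_pos: [0.6236, -0.053, 0.1079]
orientation: [-1.508, 0.505, -0.509]
contact_force: [0.4, -0.2, -0.8]
grip_width: 0.0547
```

drive_tool(
  series=[
    [0, -10, 0, 0, 0, 0, 60],
    [0, -30, 0, 0, 0, 0, 60],
    [0, -50, 0, 0, 0, 0, 60],
    [0, -60, 0, 0, 0, 0, 60],
  ],
)

```text
clock: 16.2
tcp_pos: [0.6244, -0.0529, 0.1705]
orientation: [-1.507, 0.503, -0.511]
contact_force: [0.1, 0.8, 0.0]
grip_width: 0.0601
```

Run:
```python
from h import *
from bench import r
f=r.grab_frame("scene"); im=f["frame"]
cv2.imwrite("pics/sc13.png",cv2.resize(im[150:250,200:325],None,fx=6,fy=6,interpolation=cv2.INTER_CUBIC))
t=r.grab_frame("top"); cv2.imwrite("pics/top13.png",t["frame"])
togo(r,[.5725,.1045,.16],130)
w=r.grab_frame("wrist"); cv2.imwrite("pics/w13.png",w["frame"])
```

```text
t 16.3 tcp [ 0.6244 -0.0529  0.1699] F [ 0.06 -0.25 -0.25] Mz [-0.03 -0.02 -0.07] w 0.0598
 joints [ 0.674  0.628 -0.994  1.671  0.569  1.153  0.453]
 togo [-136.5    9.8   94.1] toolx ang -37.1 tilt [ 0.0041 -1.      0.0051]
 rot [   0.3  -167.14    0.47]
```

View pics/sc13.png

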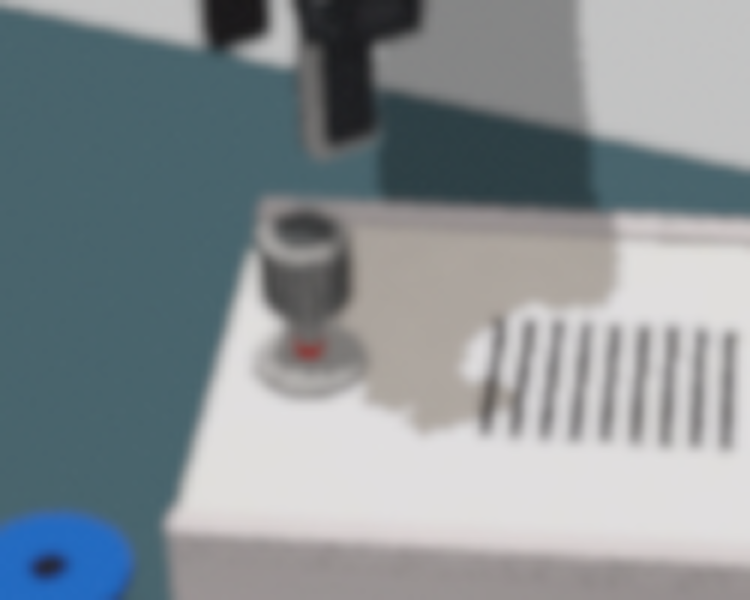

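View pics/w13.png

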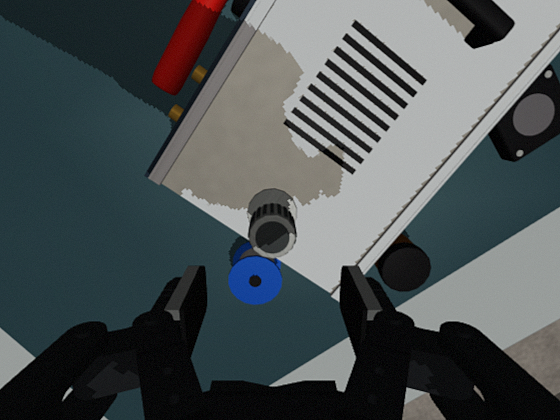

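The screw stays parked when released: red band at (307,345) in the zoom, knob raised. Now to the handle, with the jaws along the chassis's y.

drive_tool(
  series=[
    [-28, 0, 19, 0, -8, 0, 60],
    [-56, 0, 38, 0, -16, 0, 60],
    [-84, 0, 57, 0, -24, 0, 60],
    [-110, 0, 76, 0, -32, 0, 60],
    [-136, 0, 94, 0, -40, 0, 60],
  ],
)

```text
clock: 16.85
tcp_pos: [0.5709, 0.1046, 0.1674]
orientation: [-1.569, -0.046, 0.041]
contact_force: [-0.4, 0.2, 0.4]
grip_width: 0.0603
```

Run:
```python
from h import *
from bench import r
togo(r,[.5725,.1045,.15],17.3)
```

```text
t 16.85 tcp [0.5709 0.1046 0.1674] F [-0.38  0.21  0.45] Mz [0.03 0.04 0.01] w 0.0603
 joints [ 0.545  0.646 -1.177  1.776  0.649  1.169  0.794]
 togo [ 1.5 17.4 -0.2] toolx ang 3.2 tilt [ 3.1e-03 -1.0e+00  8.0e-04]
 rot [ -0.03 -14.11   0.18]
```

Joint 3 is nearing its limit (-1.18 of -1.41). I use the equivalent grasp a half turn back, turning clockwise instead.

drive_tool(
  series=[
    [0, 0, 0, 0, 8.4, 0, 60],
    [0, 0, 0, 0, 16.8, 0, 60],
    [0, 0, 0, 0, 25.2, 0, 60],
    [0, 0, 0, 0, 33.6, 0, 60],
    [0, 0, 0, 0, 42, 0, 60],
  ],
)

```text
clock: 17.35
tcp_pos: [0.5703, 0.1042, 0.1662]
orientation: [-1.503, 0.534, -0.536]
contact_force: [-0.1, 0.1, 0.8]
grip_width: 0.0603
```

drive_tool(
  series=[
    [0, 0, 0, 0, 8.4, 0, 60],
    [0, 0, 0, 0, 16.8, 0, 60],
    [0, 0, 0, 0, 25.2, 0, 60],
    [0, 0, 0, 0, 33.6, 0, 60],
    [0, 0, 0, 0, 42, 0, 60],
  ],
)

```text
clock: 17.85
tcp_pos: [0.5695, 0.1037, 0.1651]
orientation: [-1.276, 1.1, -1.099]
contact_force: [0.7, -0.4, -0.5]
grip_width: 0.06
```

drive_tool(
  series=[
    [0, 0, 0, 0, 8.4, 0, 60],
    [0, 0, 0, 0, 16.8, 0, 60],
    [0, 0, 0, 0, 25.2, 0, 60],
    [0, 0, 0, 0, 33.6, 0, 60],
    [0, 0, 0, 0, 42, 0, 60],
  ],
)

```text
clock: 18.35
tcp_pos: [0.5688, 0.1032, 0.1639]
orientation: [-0.872, 1.631, -1.63]
contact_force: [-0.3, -0.4, 0.0]
grip_width: 0.0603
```

Run:
```python
from h import *
from bench import r
togo(r,[.5725,.1045,.15],-162.7)
```

```text
t 18.35 tcp [0.5688 0.1032 0.1639] F [-0.26 -0.43  0.05] Mz [-0.    0.03  0.01] w 0.0603
 joints [ 0.238  0.449 -0.681  1.798  0.328  1.012 -1.163]
 togo [-3.2 13.9  2.4] toolx ang -123.9 tilt [ 0.0019 -1.     -0.0018]
 rot [ 0.06 38.85  0.14]
```

drive_tool(
  series=[
    [-1, 3, 1, 0, 8, 0, 60],
    [-2, 6, 2, 0, 16, 0, 60],
    [-3.2, 9, 2.4, 0, 24, 0, 60],
    [-3.2, 9, 2.4, 0, 32, 0, 60],
    [-3.2, 9, 2.4, 0, 38.8, 0, 60],
  ],
)

```text
clock: 18.85
tcp_pos: [0.5717, 0.1041, 0.1535]
orientation: [-0.314, 2.063, -2.064]
contact_force: [0.5, -0.4, 0.5]
grip_width: 0.0602
```

Run:
```python
from h import *
from bench import r
w=r.grab_frame("wrist"); cv2.imwrite("pics/w14.png",w["frame"]); np.savez("w14.npz",**w)
togo(r,[.5725,.1045,.12],-162.7)
print(proj(w,[.5725,.1045,.129]))
im=w["frame"]; g=im.max(2)
```

```text
t 18.9 tcp [0.5717 0.1043 0.1537] F [-0.43 -1.18 -0.41] Mz [ 0.02  0.   -0.04] w 0.0604
 joints [ 0.12   0.434 -0.526  1.806  0.257  0.975 -1.791]
 togo [-1.  33.7  0. ] toolx ang -163.3 tilt [ 4.6e-03 -1.0e+00 -1.0e-04]
 rot [ 0.01 -0.55  0.27]
[273.63774457 237.41470729]
```

View pics/w14.png

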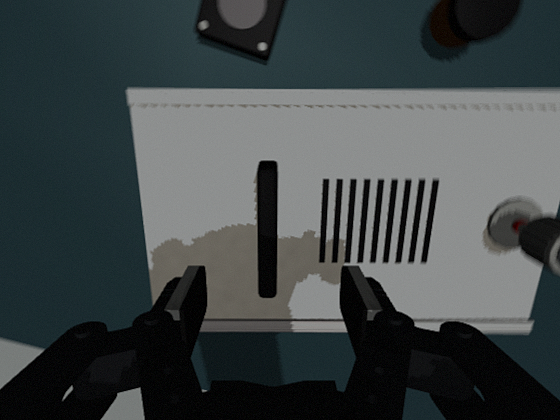

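Run:
```python
from h import *
from bench import r
w=dict(np.load("w14.npz"))
a=ray(w,267.5,162,.129);b=ray(w,267.8,297,.129);print(a,b,np.linalg.norm(a-b),np.degrees(np.arctan2(a[1]-b[1],a[0]-b[0])),(a+b)/2)
m=(a+b)/2
togo(r,[m[0],m[1],.11],-162.7)
# cover lip edge line
for u,v in((130,90),(545,88)): print(ray(w,u,v,.103))
```

```text
[0.61465041 0.12105298 0.129     ] [0.53273377 0.0961393  0.129     ] 0.08562141915029435 16.916326961404938 [0.57369209 0.10859614 0.129     ]
t 18.9 tcp [0.5717 0.1043 0.1537] F [-0.43 -1.18 -0.41] Mz [ 0.02  0.   -0.04] w 0.0604
 joints [ 0.12   0.434 -0.526  1.806  0.257  0.975 -1.791]
 togo [-3.3 43.7 -3.6] toolx ang -163.3 tilt [ 4.6e-03 -1.0e+00 -1.0e-04]
 rot [ 0.01 -0.55  0.27]
[0.62773726 0.21120826 0.103     ]
[ 0.70139336 -0.02498888  0.103     ]
```

drive_tool(
  series=[
    [-3.3, 15, -3.6, 0, 0, 0, 45],
    [-3.3, 35, -3.6, 0, 0, 0, 45],
    [-3.3, 55, -3.6, 0, 0, 0, 45],
    [-3.3, 66, -3.6, 0, 0, 0, 45],
    [-3.3, 66, -3.6, 0, 0, 0, 40],
  ],
)

```text
clock: 19.4
tcp_pos: [0.5717, 0.1082, 0.085]
orientation: [-0.316, 2.067, -2.068]
contact_force: [-0.4, -0.9, -0.4]
grip_width: 0.0399
```

Run:
```python
from h import *
from bench import r
w=r.grab_frame("wrist"); cv2.imwrite("pics/w15.png",w["frame"])
togo(r,[.5737,.1086,.087],-163.2)
s=r.grab_frame("scene"); cv2.imwrite("pics/sc15.png",cv2.resize(s["frame"][150:250,270:395],None,fx=6,fy=6,interpolation=cv2.INTER_CUBIC))
```

```text
t 19.45 tcp [0.5727 0.1086 0.0865] F [-0.49 -0.17  0.15] Mz [ 0.03 -0.04  0.03] w 0.04
 joints [ 0.086  0.52  -0.496  1.852  0.317  0.856 -1.845]
 togo [-0.9 -0.5  0.2] toolx ang -163.2 tilt [ 7.e-03 -1.e+00 -6.e-04]
 rot [0.04 0.02 0.4 ]
```

View pics/w15.png

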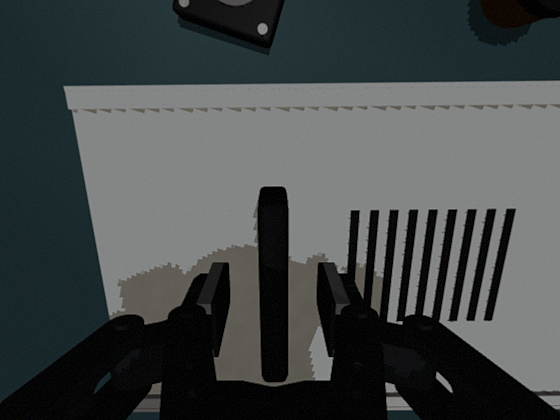

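View pics/sc15.png

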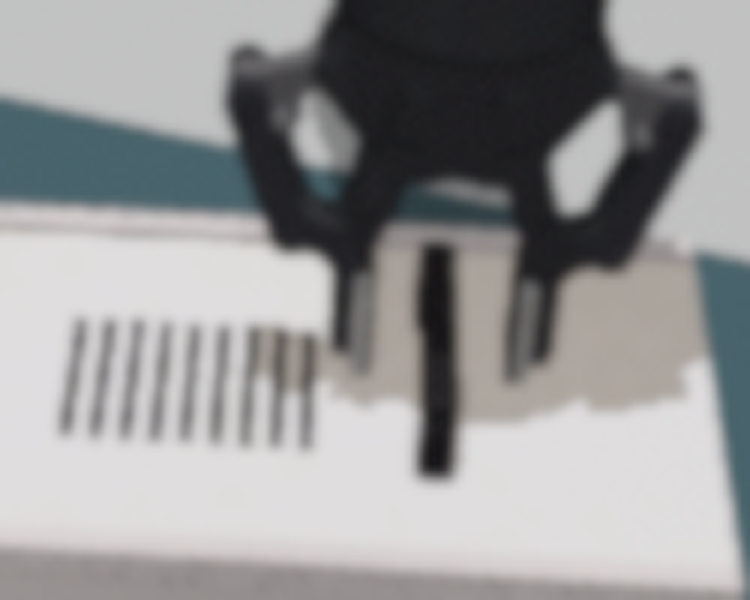

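Run:
```python
from h import *
s=dict(np.load("scene0.npz"))
for z in(.1,.11,.12,.13): print(z,proj(s,[.5785,.1308,z]).round(1))
print((520/6+270,378/6+150))
```

```text
0.1 [353.  219.6]
0.11 [353.5 215.2]
0.12 [354.  210.8]
0.13 [354.5 206.3]
(356.6666666666667, 213.0)
```

drive_tool(
  series=[
    [0, 0, 0, 0, 0, 0, 3],
    [0, 0, 0, 0, 0, 0, 3],
    [0, 0, 0, 0, 0, 0, 3],
    [0, 0, 0, 0, 0, 0, 3],
    [0, 0, 0, 0, 0, 0, 3],
  ],
  squeeze=50,
)

```text
clock: 20.0
tcp_pos: [0.5742, 0.1089, 0.0885]
orientation: [-0.309, 2.065, -2.066]
contact_force: [-0.8, 0.0, 5.8]
grip_width: 0.0111
```

Run:
```python
from h import *
from bench import r
togo(r,[.5737-.080*.289,.1086+.080*.957,.087],-163.2)
w=r.grab_frame("wrist"); cv2.imwrite("pics/w16.png",w["frame"])
```

```text
t 20.0 tcp [0.5742 0.1089 0.0885] F [-0.8   0.04  5.83] Mz [-0.07  0.16  0.18] w 0.0111
 joints [ 0.086  0.518 -0.497  1.85   0.317  0.856 -1.845]
 togo [  0.6   1.5 -79.8] toolx ang -163.2 tilt [ 0.0034 -1.     -0.    ]
 rot [0.   0.02 0.19]
```

View pics/w16.png

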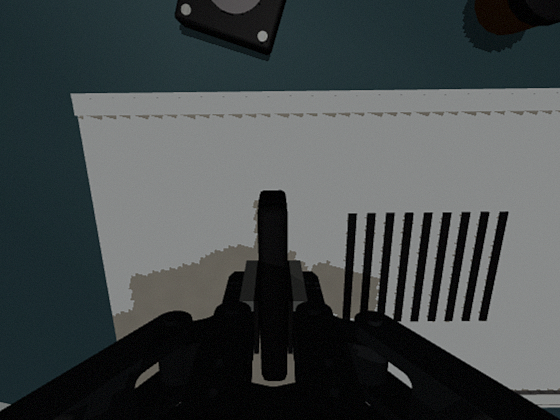

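The bar is gripped at 11.1 mm. I slide along tool -z.

drive_tool(
  series=[
    [0, -0.5, -2, 0, 0, 0, 3],
    [0, -0.7, -5, 0, 0, 0, 3],
    [0, -0.7, -9, 0, 0, 0, 3],
    [0, -0.7, -13, 0, 0, 0, 3],
  ],
)

```text
clock: 20.45
tcp_pos: [0.5703, 0.1212, 0.0886]
orientation: [-0.309, 2.065, -2.066]
contact_force: [4.5, -1.6, -8.8]
grip_width: 0.0106
```

Run:
```python
from h import *
from bench import r
togo(r,[.5742-.080*.289,.1089+.080*.957,.087],-163.2)
```

```text
t 20.45 tcp [0.5703 0.1212 0.0886] F [ 4.53 -1.61 -8.75] Mz [-0.43 -0.87  0.19] w 0.0106
 joints [ 0.065  0.516 -0.499  1.853  0.318  0.856 -1.868]
 togo [ -0.2   1.6 -67. ] toolx ang -163.2 tilt [ 3.9e-03 -1.0e+00  2.0e-04]
 rot [-0.01  0.01  0.22]
```

drive_tool(
  series=[
    [0, 0.4, -5, 0, 0, 0, 3],
    [0, 0.4, -10, 0, 0, 0, 3],
    [0, 0.4, -15, 0, 0, 0, 3],
    [0, 0.4, -20, 0, 0, 0, 3],
    [0, 0.4, -25, 0, 0, 0, 3],
  ],
)

```text
clock: 20.95
tcp_pos: [0.5627, 0.1456, 0.0885]
orientation: [-0.31, 2.064, -2.067]
contact_force: [0.7, -3.1, 4.2]
grip_width: 0.0102
```

drive_tool(
  series=[
    [0, 0.2, -5, 0, 0, 0, 3],
    [0, 0.2, -10, 0, 0, 0, 3],
    [0, 0.2, -15, 0, 0, 0, 3],
    [0, 0.2, -20, 0, 0, 0, 3],
    [0, 0.2, -25, 0, 0, 0, 3],
  ],
)

```text
clock: 21.45
tcp_pos: [0.5551, 0.1699, 0.0885]
orientation: [-0.31, 2.064, -2.067]
contact_force: [-1.9, -4.3, 6.0]
grip_width: 0.0106
```

Run:
```python
from h import *
from bench import r
togo(r,[.5742-.080*.289,.1089+.080*.957,.087],-163.2)
```

```text
t 21.45 tcp [0.5551 0.1699 0.0885] F [-1.94 -4.27  6.04] Mz [-0.84  0.39  0.22] w 0.0106
 joints [-0.016  0.515 -0.507  1.858  0.322  0.856 -1.96 ]
 togo [ -0.7   1.5 -16. ] toolx ang -163.2 tilt [ 4.8e-03 -1.0e+00  5.0e-04]
 rot [-0.03  0.02  0.27]
```

drive_tool(
  series=[
    [-0.3, -0.3, -4, 0, 0, 0, 3],
    [-0.3, -0.3, -8, 0, 0, 0, 3],
    [-0.3, -0.3, -11, 0, 0, 0, 3],
    [-0.3, -0.3, -14, 0, 0, 0, 3],
  ],
)

```text
clock: 21.85
tcp_pos: [0.5508, 0.1835, 0.0885]
orientation: [-0.311, 2.065, -2.068]
contact_force: [-2.6, -4.1, 1.1]
grip_width: 0.0105
```

drive_tool(
  series=[
    [0, 0, -1, 0, 0, 0, 3],
    [0, 0, -2, 0, 0, 0, 3],
    [0, 0, -3, 0, 0, 0, 3],
  ],
)

```text
clock: 22.15
tcp_pos: [0.5504, 0.1845, 0.0885]
orientation: [-0.31, 2.063, -2.071]
contact_force: [0.1, -8.6, 4.5]
grip_width: 0.0104
```

Run:
```python
from h import *
from bench import r
togo(r,[.5742-.080*.289,.1089+.080*.957,.087],-163.2)
```

```text
t 22.15 tcp [0.5504 0.1845 0.0885] F [ 0.07 -8.57  4.52] Mz [-1.82 -0.01  0.24] w 0.0104
 joints [-0.043  0.516 -0.507  1.856  0.324  0.859 -1.99 ]
 togo [-0.9  1.5 -0.8] toolx ang -163.2 tilt [ 0.0062 -1.      0.003 ]
 rot [-0.17 -0.05  0.36]
```

drive_tool(
  series=[
    [0, 0, -1.5, 0, 0, 0, 3],
    [0, 0, -2.5, 0, 0, 0, 3],
    [0, 0, -3, 0, 0, 0, 3],
  ],
)

```text
clock: 22.45
tcp_pos: [0.5504, 0.1844, 0.0885]
orientation: [-0.308, 2.06, -2.076]
contact_force: [-0.1, -9.7, 3.7]
grip_width: 0.0104
```

Run:
```python
from h import *
from bench import r
togo(r,[.5742-.080*.289,.1089+.080*.957,.087],-163.2)
```

```text
t 22.45 tcp [0.5504 0.1844 0.0885] F [-0.1  -9.74  3.71] Mz [-2.13 -0.07  0.37] w 0.0104
 joints [-0.047  0.516 -0.505  1.856  0.327  0.86  -1.995]
 togo [-0.9  1.5 -0.9] toolx ang -163.4 tilt [ 0.0068 -1.      0.0066]
 rot [-0.38 -0.16  0.39]
```

It is at the end stop: about 79–80 mm of travel, no more movement and a 10 N reaction. I ease off, release and retreat.

drive_tool(
  series=[
    [0, 0, -0.3, 0, 0, 0, 3],
    [0, 0, -0.3, 0, 0, 0, 20],
    [0, 0, -0.3, 0, 0, 0, 40],
    [0, 0, -0.3, 0, 0, 0, 50],
    [0, 0, -0.3, 0, 0, 0, 50],
  ],
)

```text
clock: 22.95
tcp_pos: [0.5504, 0.1854, 0.0886]
orientation: [-0.308, 2.06, -2.075]
contact_force: [0.5, 0.4, -0.9]
grip_width: 0.0503
```

drive_tool(
  series=[
    [0, -20, 0, 0, 0, 0, 50],
    [0, -50, 0, 0, 0, 0, 50],
    [0, -85, 0, 0, 0, 0, 50],
    [0, -120, 0, 0, 0, 0, 50],
    [0, -150, 0, 0, 0, 0, 50],
  ],
)

```text
clock: 23.45
tcp_pos: [0.5513, 0.187, 0.2406]
orientation: [-0.307, 2.06, -2.073]
contact_force: [0.8, -0.4, 0.0]
grip_width: 0.0497
```

Run:
```python
from h import *
from bench import r
togo(r,[.55,.1855,.23],-163.2)
s=r.grab_frame("scene"); cv2.imwrite("pics/sc17.png",s["frame"]);cv2.imwrite("pics/sc17z.png",cv2.resize(s["frame"][150:290,200:420],None,fx=3.5,fy=3.5,interpolation=cv2.INTER_CUBIC))
t=r.grab_frame("top"); cv2.imwrite("pics/top17.png",t["frame"])
w=r.grab_frame("wrist"); cv2.imwrite("pics/w17.png",w["frame"]); np.savez("w17.npz",**w)
```

```text
t 23.45 tcp [0.5513 0.187  0.2406] F [ 0.78 -0.42  0.  ] Mz [ 0.03 -0.03  0.02] w 0.0497
 joints [ 0.004  0.351 -0.561  1.711  0.207  1.144 -1.897]
 togo [ 1.6 10.6  1. ] toolx ang -163.3 tilt [ 0.0046 -1.      0.0054]
 rot [-0.31 -0.12  0.27]
```

View pics/sc17z.png

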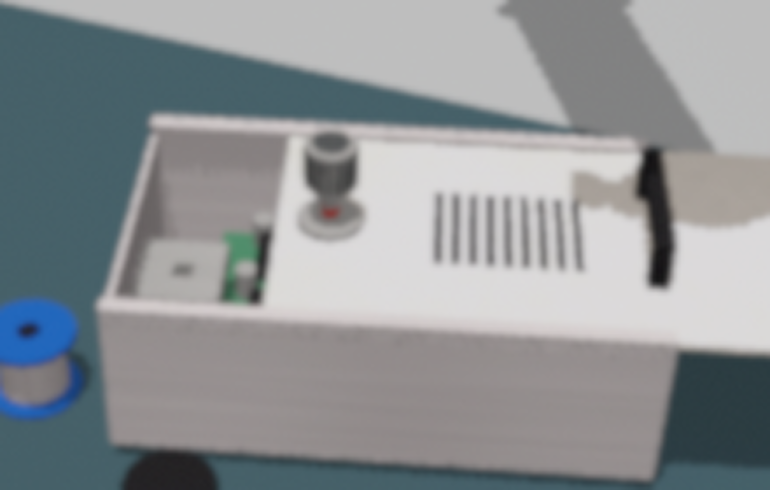

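View pics/w17.png

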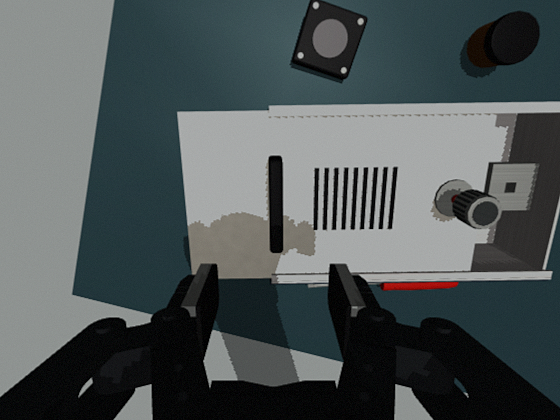

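View pics/top17.png

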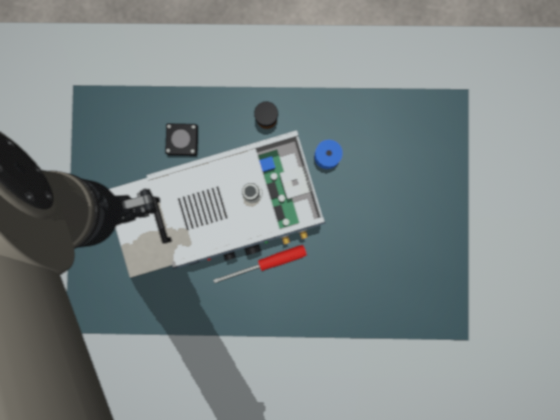

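Run:
```python
from h import *
w=dict(np.load("w17.npz"))
# bar ends, top face
a=ray(w,275.5,156,.129);b=ray(w,276,252,.129);m=(a+b)/2; print(m, np.linalg.norm(m[:2]-[.5737,.1086]))
t=cv2.imread("pics/top17.png"); f=dict(np.load("top0.npz"))
k=ray(f,250.7,190.8,.150); print(k,np.linalg.norm(k[:2]-[.6216,-.0516]))
cv2.imwrite("pics/t17z.png",cv2.resize(t[150:240,200:330],None,fx=6,fy=6,interpolation=cv2.INTER_CUBIC))
```

```text
[0.54958925 0.18462274 0.129     ] 0.07975453647998569
[0.59869557 0.02255178 0.15      ] 0.07760863174814879
```

View pics/t17z.png

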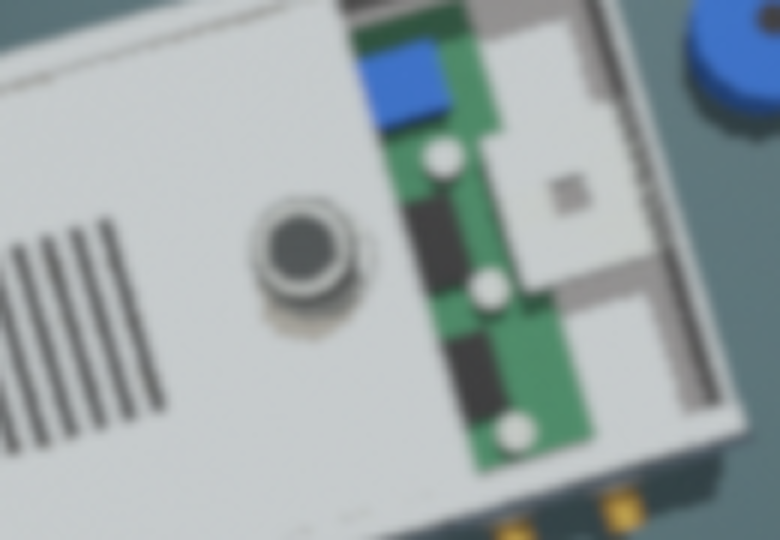

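The cover has slid 79.8 mm by the wrist view, the board is exposed, the screw is parked and the bystanders have not moved. I hand the job in.

```bash
python3 -c "
from bench import r
print(r.hand_in())"
```

```text
the job is handed in; nothing more can be done
None
```

The cover is fully open with the screw parked, and I handed the job in at about 23.6 s of the 64 s allowed.

- **Screw:** I pulled it up until the thread contact was felt, at about 9.7 mm of lift and 4.5 N above the spring's force. I then wound it anticlockwise about 190° with roughly 4 N of extra pull, up to the turning stop. After release it stayed up, with the red band showing.
- **Cover:** I then pinched the handle and slid the cover to its end stop.

**Last checks**
- **Travel:** the wrist view gave 79.8 mm and the arm's travel 79–80 mm. A rougher top-view reading off the knob gave 77.6 mm, which I put down to calibration error.
- **End stop:** the reaction rose to about 10 N with no further movement.
- **Board and bystanders:** the board is exposed, and in the top view the spool, driver, jar and module looked unmoved (by eye, not measured).
- **Robot:** it was clear of everything at hand-in.

**What did not match or go smoothly**
- **Fingertip height:** the fingertips sat about 25 mm higher than the reported TCP, so my first close was in the air above the knob. I corrected it from the images.
- **At the screw's stop:** the pads slipped a few degrees on the knob. There the moment reached 0.47 N m, and 0.74 N m when I felt the stop again to confirm it. The highest pull was 17 N.
- **Lift reading:** the arm showed about 20.5 mm with the screw resting on its thread, against 20 mm nominal, within the uncertainty of my zero and the thread's play.

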